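# Load a wooden blank into the flap-fronted stock box

### The arm

A 6-joint arm with a two-finger parallel gripper is mounted at the origin on the work surface. World frame = base frame: x ahead of the robot, y to its left, z up, the work surface at z = 0. Lengths are in m, angles in rad, forces in N, time in s.
With the tool pointing down it reaches from about 0.3 to 0.85 m from the base axis. Payload 5.4 kg.
Tool frame: the origin (TCP) lies on the front face of the gripper's body, between the roots of the fingers; the fingertips stand 73 mm ahead of it and the grasp point (between the pads) lies 54 mm ahead of it; z points along the fingers, y is the direction in which the jaws open and shut (so a half turn about z gives the same grasp; the last joint's range is limited). The gripper opens to 85 mm and grips with 20 to 120 N. Pads are 22 mm wide; open, the fingers measure 114 mm over their backs; the gripper's body (76 mm by 85 mm) begins 54 mm behind the grasp point. The pads swing forward as they close: fully open they stand 13 mm farther back than shut.
Start: joints at [1.099, 0.158, 1.597, -0, 1.386, -0.21], TCP at [0.149, 0.555, 0.304] pointing down, gripper open.
Joint ranges: [-2.91, 2.91], [-0.94, 2.29], [0.18, 2.7], [-1.29, 4.43], [0.17, 2.64], [-3, 3]. Speed limits (rad/s): [2.57, 2.57, 3.14, 3.14, 3.14, 3.14].

### API

Orientations are given as a rotation vector (axis times angle).
In Python, from cell import ctrl, cams gives the robot as it stands.
- The arm moves only by the tool jog_arm, never from a script. Its argument "increments" is a list that holds one entry, the list of rows, each a list of 7 numbers: the turn, a rotation vector about the tool's x, y, z in degrees, then the shift along the tool's x, y, z in cm, then the closure, from -1 (fully open) to 1 (shut). In form: [[[wx, wy, wz, dx, dy, dz, hand], ...]]. A call has 1 to 20 rows; each row shifts and turns the commanded pose from where the row before left it, along the tool's axes as they then stand; what a row does not reach is not made up. A row lasts 1/12 s, in which the tool goes at most 41.7 mm and 7.16 degrees, less where a joint would pass 70% of its speed; a pose out of reach is approached as far as the arm can. A call with a gripper value outside its range is refused whole. The fingers move at their own pace and stop on an object; the grip force is fixed at half the most. Time passes only in rows, so rows that do not move let the fingers close. It gives the time, the measured TCP pose, the force and the opening at its end, in the units of the state.
- ctrl.observe(): the state, without advancing time (a new reading comes with each control period).
- cams.camera(name): name is "side" or "top"; returns (picture, depth): 420x560x3 uint8, red, green, blue; 420x560 float32, m along the optical axis (not along the pixel's ray), 0 where there is no reading.
- cams.camera_model(name): a dict with "mtx" (3x3 intrinsics, pixels), "k1" (the pictures are not rectified: a ray, as slopes to the right and down, at radius r is drawn at 1 + k1 r^2 times it, then the intrinsics apply), "R" (3x3) and "t" (3): a world point X has camera coordinates R X + t. Camera axes: x right, y down, z forward; pixel columns grow to the right and rows downward; lengths in m; the calibration is good to about 2 mm. A picture is of the moment at which its call begins. camera_model takes no time and is no camera call.
- ctrl.job_done(): hands the job in, once; it reports no verdict.
The state is a dict: "time": time; "joint_pos": joint angles; "dq": joint speeds; "effort": joint torques, N m; "tool_pos": TCP position; "tool_rot": TCP orientation; "force": force on the tool from outside, world axes, zero at the start; "wrist_torque": the same for the moment, N m; "opening": finger opening in m.
Only numpy, scipy, OpenCV 4.12 (cv2) and the standard library are available. Lean on these libraries where they do the work, as an engineer would, in place of code of your own. Each camera call takes 0.05 s, during which the arm holds its last target.

### The job

Load the small rectangular wooden blank into the stock box: lay it flat on the sill in front of the sprung flap, lined up between the guide strips, and let go of it. Then take the wooden push stick by its handle and with its tip push the blank through the flap until you feel it butt firmly against the blanks already inside, pressing for a moment with some 5 to 12 N and never as much as 20 N. Draw the stick out so that the flap shuts behind the blank, lay the stick back down on the open table and let go, leaving everything else on the bench where it is.

Things in the scene. Friction and masses are not known exactly. Their poses are not given: they have to be found in the camera images.
- magazine: Fixed stock box of white board (sizes in mm). Origin on the table under the flap's middle; x = push direction into the box, y across, z up. Base board 8 thick, 100 wide, x -100 to 220. Behind the flap a covered tunnel 40 wide, 52 high, roof top 68 above the table, closed at the rear.
- sill (a point): Middle of the open sill, on the base board's top: 50 before the flap, 8 above the table; axes as the box. Two guide strips run along the whole sill, 5 high (tops 13 above the table), 5 thick, inner faces 38 apart: a blank between them lines up with the mouth. Lower it held by its upper part, fingertips more than 5 above its underside.
- mouth (a point): Middle of the mouth at the flap, 29 above the table; axes as the box. Older blanks (34 wide, 31 tall) stand unseen in the tunnel behind it, the nearest face anywhere from 90 to 130 past this point. A buffer behind them gives about 1 mm per 1.5 N of push and springs back. Pushed over 20 N they get damaged.
- flap (a joint): Aluminium flap in the mouth, 37 wide, 4 thick, 40 tall, hinged at its top, 50 above the table. 0 = shut, hanging down; positive = swung inward (rad, up to 1.4); never outward. A light spring shuts it: a blank needs 3 to 10 N to pass and drags under it till its rear is 40 past it, then slides freely (under 1 N). Then it rests on the stick and shuts once that is drawn out.
- blank_center (a point): Centre of the loose wooden blank, a plain block 44 long (x), 30 wide (y), 30 tall (z), 20 to 40 g. Starts flat on the table in one of three places shared with the long offcut and the round offcut.
- stick_grip (a point): Loose wooden push stick standing on its flat underside. This is the point to grasp, in the middle of its upright handle, 50 above the underside; the handle is 44 long (x), 24 wide (y), 80 tall. From the handle's foot a straight bar 20 wide and 22 tall runs forward along +x, ending 145 ahead of this point. About 100 g. x: along the bar to its tip; z up.
- stick_tip (a point): Middle of the push stick's flat front end, 11 above its underside, 145 ahead of the handle's middle.
- long_offcut: bystander: square wooden bar 85 x 20 x 20, lying
- round_offcut: bystander: round wooden slug, 42 across, 26 tall, upright
- glue: bystander: white glue bottle, 52 across, 130 tall
- brush_pot: bystander: clear pot, 80 across, 100 tall
- sanding_block: bystander: cork sanding block 70 x 100 x 28
- screwdriver: bystander: screwdriver lying on the table; origin on the table under its middle
- jar: bystander: small glass jar with white lid, 60 across, 60 tall
There are look-alikes about, which are no part of the job. What is shaped like the part that bears blank_center but blue or green is not meant.

How it is judged:
By the outcome, as a careful person would: the job done as asked, in the order asked, and still so for the second after the job is handed in, with the robot touching nothing.
It also fails if it takes over 72 s, if anything falls off the work surface, if the arm or the gripper's body presses on something with over 40 N, if the wrist force passes 120 N, or if a joint passes its speed limit or range.

## Working session

There is one attempt and no reset: what is moved stays moved. The work goes in short steps, Python scripts to look and compute and a tool call to move; the robot and the scene stay as the last step left them, time stands still between calls to the robot, and variables do not carry over. Pictures are saved under pics/ and viewed, and the job is handed in when it is done.

Besides the shell and the picture viewer there is one more tool, called after ">>>" as name(argument=value, ...), one argument or row to a line, values as JSON. jog_arm: Moves the arm, as the interface text tells. Its arguments: {"type":"object","properties":{"increments":{"type":"array","items":{"type":"array","items":{"type":"array","items":{"type":"number"}}}}},"required":["increments"]}

```bash
ls; mkdir -p pics; python3 - <<'E'
from cell import ctrl,cams
import cv2,numpy as np
print(ctrl.observe())
for n in ("side","top"):
    p,d=cams.camera(n); cv2.imwrite(f"pics/{n}0.png",p[:,:,::-1]); np.save(f"{n}0_d.npy",d); np.save(f"{n}0_p.npy",p)
    print(n,cams.camera_model(n),(d==0).mean())
E
```

```text
pics
{'time': 0.0, 'joint_pos': array([ 1.09887884e+00,  1.59084382e-01,  1.59825379e+00,  4.26827759e-06,
        1.38618906e+00, -2.10111806e-01]), 'dq': array([ 4.89012485e-04, -1.55416781e-03, -6.05424783e-04, -7.97695015e-04,
       -6.35866510e-05,  4.12672117e-04]), 'effort': array([-1.78790688e-03, -3.95989251e+01, -3.31434953e+01, -2.36431824e-04,
        8.07017845e-03,  8.87519263e-06]), 'tool_pos': array([0.14863194, 0.55497129, 0.30288612]), 'tool_rot': array([-4.09986007e-01, -3.11406776e+00,  2.86105048e-03]), 'force': array([ 0.4491513 , -0.65121136,  0.67384047]), 'wrist_torque': array([ 0.08414284,  0.0492803 , -0.00638487]), 'opening': 0.08551617305225732}
side {'mtx': array([[407.82416217,   0.        , 278.57170443],
       [  0.        , 407.82416217, 212.37020789],
       [  0.        ,   0.        ,   1.        ]]), 'k1': 0.003528869925235157, 'R': array([[-0.96665799, -0.25538273,  0.01876155],
       [-0.17832106,  0.61876372, -0.76507062],
       [ 0.18377686, -0.7429072 , -0.64367302]]), 't': array([0.56498562, 0.15401998, 1.05212166])} 0.004158163265306123
top {'mtx': array([[451.59518046,   0.        , 280.3949826 ],
       [  0.        , 451.59518046, 213.23262614],
       [  0.        ,   0.        ,   1.        ]]), 'k1': -0.0800019298592723, 'R': array([[ 0.00747507, -0.99990453, -0.01162089],
       [-0.99810462, -0.00675072, -0.06116856],
       [ 0.06108428,  0.0120561 , -0.9980598 ]]), 't': array([0.02256407, 0.57482861, 1.41709392])} 0.004102891156462585
```

View pics/side0.png

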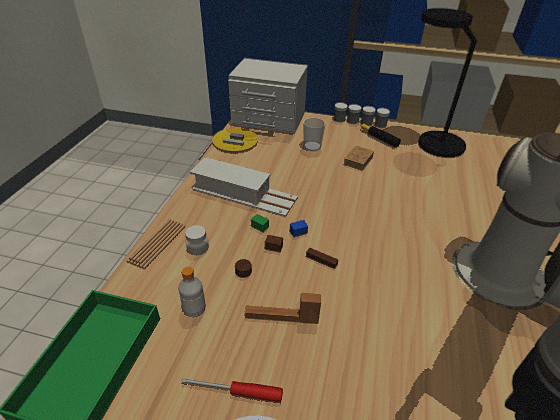

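View pics/top0.png

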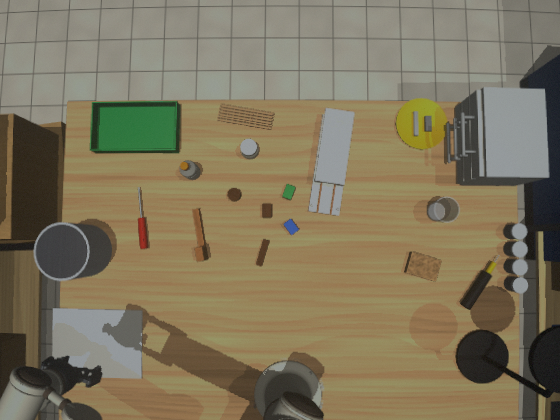

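Candidates in the top view: brown cube-like block (267,211), green block (289,191), blue block (291,227), round offcut (234,194), long offcut (263,252). By the description I choose the brown one at (267,211). Next is a close crop to check that, plus measurements.

```bash
cat > h.py <<'E'
import numpy as np,cv2
from cell import ctrl,cams
def K(n):
    m=cams.camera_model(n); return m
def ray(n,uv):
    m=K(n); M=m['mtx']; uv=np.atleast_2d(np.asarray(uv,float))
    pts=cv2.undistortPoints(uv[:,None,:],M,np.array([m['k1'],0,0,0.]))[:,0]
    d=np.c_[pts,np.ones(len(pts))]@m['R']; c=-m['R'].T@m['t']
    return c,d
def plane(n,uv,z):
    c,d=ray(n,uv); return c+d*((z-c[2])/d[:,2])[:,None]
def proj(n,X):
    m=K(n); X=np.atleast_2d(X); 
    return cv2.projectPoints(X,cv2.Rodrigues(m['R'])[0],m['t'],m['mtx'],np.array([m['k1'],0,0,0.]))[0][:,0]
def cloud(n,d):
    m=K(n); v,u=np.mgrid[:420,:560]; uv=np.c_[u.ravel(),v.ravel()].astype(float)
    c,r=ray(n,uv); return (c+r*d.ravel()[:,None]).reshape(420,560,3)
def crop(img,x,y,w,h,s,fn):
    cv2.imwrite(fn,cv2.resize(img[y:y+h,x:x+w,::-1],None,fx=s,fy=s,interpolation=cv2.INTER_CUBIC))
E
python3 - <<'E'
from h import *
t=np.load('top0_p.npy');s=np.load('side0_p.npy')
b=lambda i:np.clip(i.astype(float)*1.6,0,255).astype(np.uint8)
crop(b(t),180,170,130,100,6,'pics/t_crop1.png')
crop(b(s),175,150,190,180,4,'pics/s_crop1.png')
crop(b(t),290,100,80,120,5,'pics/t_crop2.png')
E
```

```text
(no output)
```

View pics/t_crop1.png

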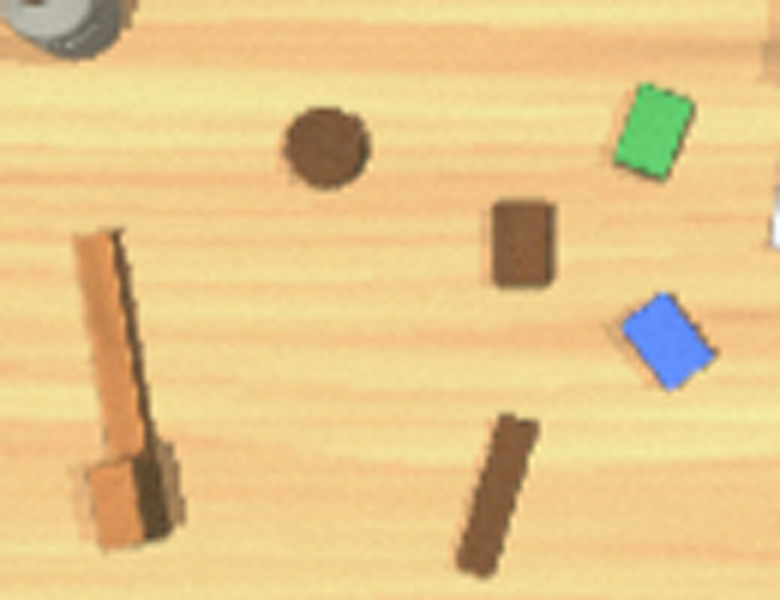

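View pics/s_crop1.png

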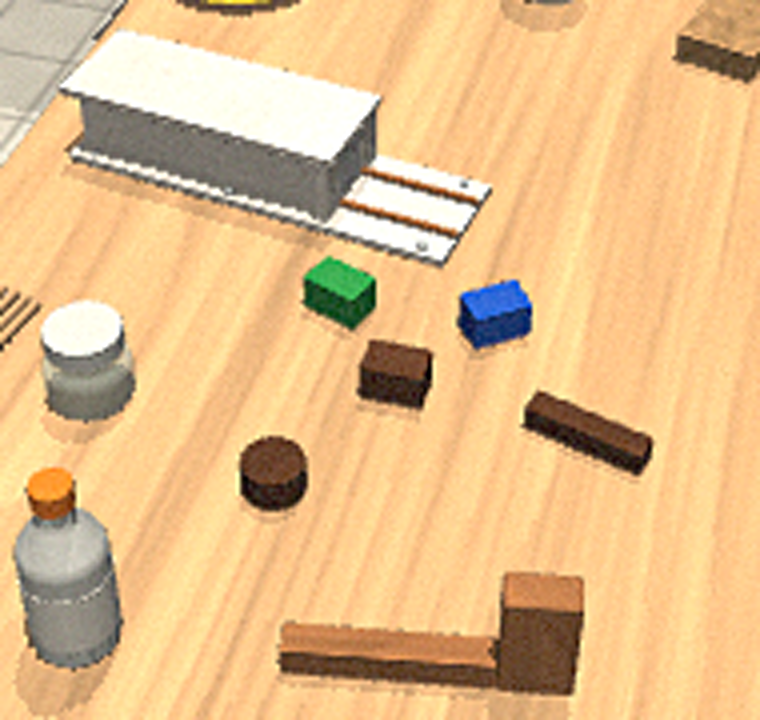

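View pics/t_crop2.png

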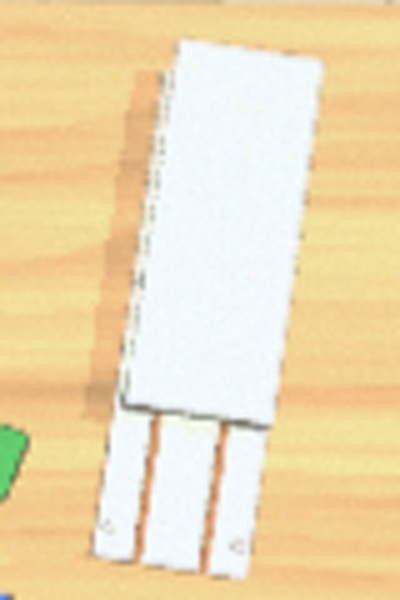

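The crops show that the brown block at top (267,211) / side (274,243) is a plain 44x30 block, so it is the blank. The stick's handle is at top (201,253), with its bar running to (196,210). Next I measure poses.

```bash
python3 - <<'E'
from h import *
t=np.load('top0_p.npy');s=np.load('side0_p.npy')
def mask_rect(n,img,box,cond,z,lab):
    x,y,w,h=box; sub=img[y:y+h,x:x+w]; 
    hsv=cv2.cvtColor(sub,cv2.COLOR_RGB2HSV); m=cond(sub.astype(int),hsv.astype(int)).astype(np.uint8)
    k,L,st,ce=cv2.connectedComponentsWithStats(m); i=1+np.argmax(st[1:,4])
    v,u=np.nonzero(L==i); P=plane(n,np.c_[u+x,v+y],z)[:,:2]
    # area in metric
    r=cv2.minAreaRect((P*1000).astype(np.float32))
    C=np.cov(P.T); e,V=np.linalg.eigh(C)
    print(lab,'n',len(u),'mean',P.mean(0).round(4),'axis',np.degrees(np.arctan2(V[1,1],V[0,1])).round(1),'sd*sqrt12',np.sqrt(12*e).round(4),'rect',np.round(r[0],1),np.round(r[1],1),round(r[2],1))
    return u+x,v+y
for (x,y) in [(267,211),(201,253),(200,225),(205,225),(263,252)]: print(t[y,x], cv2.cvtColor(t[y:y+1,x:x+1],cv2.COLOR_RGB2HSV))
dark=lambda s,h:(s[...,0]<75)
mask_rect('top',t,(255,197,25,30),dark,.030,'blank')
mask_rect('top',t,(250,235,28,36),dark,.020,'long')
mask_rect('top',t,(222,182,26,26),dark,.026,'round')
# handle top z=.08 and bar top z=.022 : orange-brown
for y in (205,212,220,230,240,246,250,255): print(y,[tuple(t[y,x]) for x in range(190,214,2)])
E
```

```text
[85 59 39] [[[ 13 138  85]]]
[137  92  54] [[[ 14 154 137]]]
[134  90  58] [[[ 13 145 134]]]
[149 122  82] [[[ 18 115 149]]]
[82 58 38] [[[ 14 137  82]]]
blank n 12 mean [0.5823 0.0562] axis -179.5 sd*sqrt12 [0.     0.0395] rect [582.3  56.2] [34.8  0. ] 0.5
long n 1 mean [0.4894 0.0684] axis nan sd*sqrt12 [nan nan] rect [489.4  68.4] [0. 0.] 0.0
round n 9 mean [0.6255 0.159 ] axis 151.0 sd*sqrt12 [0.0068 0.0306] rect [625.2 159.2] [ 5.1 25.6] 61.0
205 [(np.uint8(150), np.uint8(126), np.uint8(85)), (np.uint8(152), np.uint8(125), np.uint8(86)), (np.uint8(151), np.uint8(125), np.uint8(84)), (np.uint8(151), np.uint8(125), np.uint8(85)), (np.uint8(152), np.uint8(126), np.uint8(86)), (np.uint8(151), np.uint8(124), np.uint8(85)), (np.uint8(153), np.uint8(126), np.uint8(87)), (np.uint8(153), np.uint8(124), np.uint8(87)), (np.uint8(153), np.uint8(123), np.uint8(86)), (np.uint8(151), np.uint8(123), np.uint8(83)), (np.uint8(152), np.uint8(123), np.uint8(85)), (np.uint8(152), np.uint8(125), np.uint8(86))]
212 [(np.uint8(152), np.uint8(136), np.uint8(93)), (np.uint8(142), np.uint8(115), np.uint8
[... 3181 characters left out ...]
 np.uint8(127), np.uint8(86))]
255 [(np.uint8(151), np.uint8(128), np.uint8(86)), (np.uint8(146), np.uint8(117), np.uint8(81)), (np.uint8(145), np.uint8(114), np.uint8(78)), (np.uint8(135), np.uint8(93), np.uint8(57)), (np.uint8(138), np.uint8(94), np.uint8(58)), (np.uint8(137), np.uint8(94), np.uint8(57)), (np.uint8(134), np.uint8(90), np.uint8(51)), (np.uint8(62), np.uint8(49), np.uint8(33)), (np.uint8(62), np.uint8(50), np.uint8(33)), (np.uint8(101), np.uint8(79), np.uint8(55)), (np.uint8(104), np.uint8(82), np.uint8(56)), (np.uint8(152), np.uint8(132), np.uint8(89))]<stdin>:10: RuntimeWarning: Degrees of freedom <= 0 for slice
  c *= np.true_divide(1, fact)
  c *= np.true_divide(1, fact)
```

```bash
cat >> h.py <<'E'
def comp(img,box,cond):
    x,y,w,h=box; sub=img[y:y+h,x:x+w].astype(int); m=cond(sub).astype(np.uint8)
    k,L,st,ce=cv2.connectedComponentsWithStats(m,connectivity=4); i=1+np.argmax(st[1:,4])
    v,u=np.nonzero(L==i); return np.c_[u+x,v+y].astype(float)
def rep(n,uv,z,lab):
    P=plane(n,uv,z)[:,:2]; r=cv2.minAreaRect((P*1000).astype(np.float32))
    e,V=np.linalg.eigh(np.cov(P.T)); a=np.degrees(np.arctan2(V[1,1],V[0,1]))%180
    print(lab,n,'n',len(P),'mean',P.mean(0).round(4),'axis',round(a,1),'size',np.sqrt(12*e).round(4),'rectc',np.round(r[0],1),np.round(r[1],1)); return P
E
python3 - <<'E'
from h import *
t=np.load('top0_p.npy');s=np.load('side0_p.npy');d=np.load('top0_d.npy');ds=np.load('side0_d.npy')
dark=lambda s:s[...,0]<114
rep('top',comp(t,(255,197,25,30),dark),.030,'blank')
rep('top',comp(t,(250,235,28,36),dark),.020,'long')
rep('top',comp(t,(222,182,26,26),dark),.026,'round')
for lab,b,z in (('bar',(188,200,22,45),.022),('handle',(190,247,20,20),.08)):
    rep('top',comp(t,b,lambda s:(s[...,0]>112)&(s[...,0]<146)&(s[...,0]-s[...,1]>36)),z,lab)
rep('top',comp(t,(275,180,30,30),lambda s:s[...,1]>s[...,0]+20),.03,'green')
rep('top',comp(t,(275,210,30,30),lambda s:s[...,2]>s[...,0]+30),.03,'blue')
C=cloud('top',d)
def at(u,v): return C[v,u].round(3)
print('depth blank',at(267,211),'handle',at(199,254),'roof',at(330,140),'table',at(300,260),'bar',at(198,225),'base',at(330,205))
# roof by depth & color
Cs=cloud('side',ds)
for n,c in(('top',C),('side',Cs)):
    m=(abs(c[...,2]-.068)<.006)&(c[...,0]>.55)&(c[...,0]<.95)&(c[...,1]>-.25)&(c[...,1]<.02)
    v,u=np.nonzero(m); rep(n,np.c_[u,v].astype(float),.068,'roof')
# strips
str_=lambda s:(s[...,0]-s[...,2]>22)&(s[...,0]<150)
for y in range(178,217,3): print(y,[tuple(map(int,t[y,x])) for x in range(312,346,1)][:0], ' '.join(str(int(t[y,x,2])) for x in range(306,348)))
E
```

```text
blank top n 158 mean [0.5837 0.0691] axis 1.6 size [0.0338 0.0458] rectc [583.9  68.8] [44.3 31.6]
long top n 187 mean [0.4515 0.083 ] axis 163.1 size [0.022  0.0854] rectc [451.6  83.1] [22.1 84.6]
round top n 158 mean [0.634  0.1736] axis 82.2 size [0.0378 0.0408] rectc [632.7 174.3] [41.5 44.6]
bar top n 210 mean [0.5294 0.2884] axis 10.5 size [0.0188 0.1155] rectc [529.9 288.6] [114.2  18.4]
handle top n 90 mean [0.4463 0.2727] axis 11.1 size [0.0208 0.041 ] rectc [445.9 272.5] [39.9 20.4]
green top n 124 mean [0.6436 0.0015] axis 162.6 size [0.0287 0.0433] rectc [643.5   1.6] [28.5 43.1]
blue top n 127 mean [ 0.5323 -0.0063] axis 37.3 size [0.029  0.0435] rectc [532.5  -6.3] [42.7 28.3]
depth blank [0.581 0.069 0.032] handle [0.445 0.272 0.082] roof [ 0.8   -0.126  0.071] table [ 0.426 -0.037  0.001] bar [0.535 0.288 0.024] base [ 0.603 -0.132  0.006]
roof top n 2085 mean [ 0.7812 -0.1403] axis 171.8 size [0.0922 0.2339] rectc [ 782.7 -140.7] [ 92.5 234.4]
roof side n 1379 mean [ 0.775 -0.134] axis 171.6 size [0.0974 0.2341] rectc [ 777.5 -135.2] [ 98.8 235. ]
178 [] 78 71 70 71
[... 1359 characters left out ...]
 158 159 158 150 83 76 135 159 158 158 158 157 159 149 86 89 89 89 88 90 90
205 [] 87 89 94 135 129 148 147 157 157 159 151 61 77 144 159 159 159 159 160 157 158 158 158 155 132 73 92 158 157 158 159 159 158 158 144 90 92 89 90 90 91 90
208 [] 89 91 87 160 158 158 156 158 158 158 148 55 85 159 159 158 158 158 157 159 159 161 159 153 106 78 137 157 161 155 144 132 138 147 91 88 89 89 89 89 87 90
211 [] 85 81 87 101 117 131 141 141 142 138 105 73 136 160 157 158 158 157 158 157 159 158 156 150 60 90 159 157 158 159 158 158 158 144 91 90 92 92 91 93 93 94
214 [] 89 91 91 89 90 90 90 88 89 88 88 88 88 89 88 91 88 89 86 79 77 80 84 97 74 114 142 141 142 145 152 156 152 119 87 85 85 86 87 88 84 87
```

```bash
python3 - <<'E'
from h import *
t=np.load('top0_p.npy').astype(float);s=np.load('side0_p.npy').astype(float)
# top: strips by darkness centroid along rows
def fit(P):
    vx,vy,x0,y0=cv2.fitLine(P[:,:2].astype(np.float32),cv2.DIST_HUBER,0,.001,.001).ravel()
    if vx<0:vx,vy=-vx,-vy
    return np.array([x0,y0]),np.degrees(np.arctan2(vy,vx))
def ycross(p,a,x): return p[1]+np.tan(np.radians(a))*(x-p[0])
L=[];R=[];EL=[];ER=[]
for y in range(188,210):
    row=t[y,:,2]
    cl=319.7-(y-187)*.16; # approx
    for lst,c in((L,320.3-(y-187)*.135),(R,334.2-(y-187)*.135)):
        xs=np.arange(int(round(c))-4,int(round(c))+5); w=np.clip(158-row[xs],0,None); w[w<12]=0; lst.append(((w*xs).sum()/w.sum(),y))
    # base edges: 50% crossing
    xs=np.arange(305,318); g=row[xs]; i=np.nonzero(g>124)[0][0]; EL.append((xs[i-1]+(124-g[i-1])/(g[i]-g[i-1]),y))
    xs=np.arange(350,334,-1); g=row[xs]; i=np.nonzero(g>124)[0][0]; ER.append((xs[i-1]-(124-g[i-1])/(g[i]-g[i-1]),y))
for lab,l,z in(('L strip',L,.0125),('R strip',R,.0125),('L edge',EL,.008),('R edge',ER,.008)):
    p,a=fit(plane('top',l,z)); print(lab,p.round(4),round(a,2),'y at x=.65',ycross(p,a,.65).round(4))
# front base edge: scan columns
F=[]
for x in list(range(312,317))+list(range(320,330))+list(range(334,338)):
    col=t[:,x,2]; ys=np.arange(220,205,-1); g=col[ys]; i=np.nonzero(g>124)[0][0]; F.append((x,ys[i-1]-(124-g[i-1])/(g[i]-g[i-1])))
P=plane('top',F,.008)[:,:2]; vx,vy,x0,y0=cv2.fitLine(P.astype(np.float32),cv2.DIST_HUBER,0,.001,.001).ravel(); print('front edge',x0,y0,np.degrees(np.arctan2(vx,vy)) )
print(P.round(4)[::4])
# roof front, back edge in top
for lab,ys,cols in(('roof front',np.arange(192,176,-1),range(318,342,4)),):
    for x in cols: print(x,t[176:192,x,2].astype(int))
b=np.clip(s*1.8,0,255).astype(np.uint8)
crop(b,185,150,120,75,6,'pics/s_box.png')
E
```

```text
L strip [ 0.6239 -0.0952] -8.22 y at x=.65 -0.099
R strip [ 0.6204 -0.1381] -8.33 y at x=.65 -0.1425
L edge [ 0.6329 -0.0689] -8.42 y at x=.65 -0.0714
R edge [ 0.6271 -0.1679] -9.2 y at x=.65 -0.1716
front edge 0.5767726 -0.11650426 8.580889
[[ 0.5822 -0.0743]
 [ 0.5876 -0.087 ]
 [ 0.5774 -0.1095]
 [ 0.576  -0.1223]
 [ 0.5727 -0.1479]]
318 [158 158 158 158 143  68 105 148 150 159 158 157 157 151 155 151]
322 [159 159 158 157 158 142  80 124 129 142 159 158 159 158 159 157]
326 [159 159 159 159 158 147 103 128 145 147 158 159 158 159 160 158]
330 [159 158 159 160 158 159 145  91 144 146 152 158 159 159 158 158]
334 [158 160 160 160 157 158 153 122  59  55  60  71  79  82  91  94]
338 [158 158 157 157 158 156 159 145  67 100 147 158 159 159 158 159]
```

View pics/s_box.png

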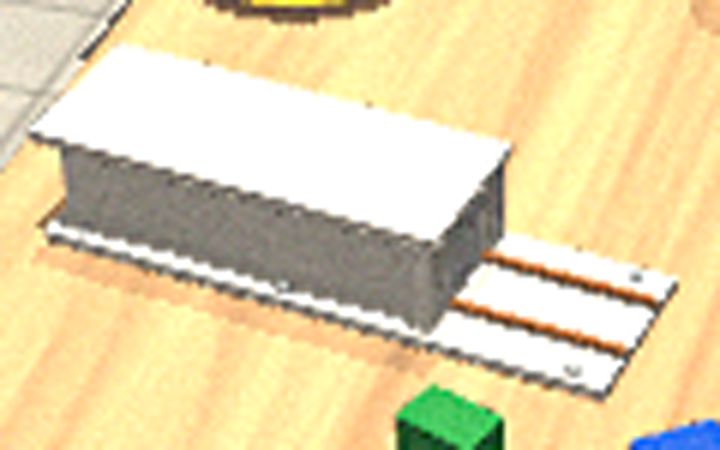

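Box: yaw about -8.4°, flap origin ≈ (0.6766,-0.1249), sill ≈ (0.627,-0.1176), roof overhanging about 10 mm in front of the flap. Blank ≈ (0.584,0.069). Stick grip ≈ (0.446,0.273), yaw ≈ 10.7°. I'll write a planning helper.

```bash
cat >> h.py <<'E'
from scipy.spatial.transform import Rotation as Ro
def tgt(yaw):
    a=np.radians(yaw); y=np.array([-np.sin(a),np.cos(a),0]); z=np.array([0,0,-1.]); return np.c_[np.cross(y,z),y,z]
def plan(pos,yaw):
    o=ctrl.observe(); R=Ro.from_rotvec(o['tool_rot']).as_matrix(); T=tgt(yaw)
    rv=np.degrees(Ro.from_matrix(R.T@T).as_rotvec()); dp=np.array(pos)-o['tool_pos']
    print('t',round(o['time'],2),'pos',o['tool_pos'].round(4),'F',o['force'].round(2),'open',round(o['opening'],4))
    print('turn deg',rv.round(2),'then shift cm (new axes)',(T.T@dp*100).round(2),'norm',round(np.linalg.norm(dp)*100,1))
E
python3 - <<'E'
from h import *
plan((.584,.069,.18),1.6)
s=np.load('side0_p.npy')
P=rep('side',comp(s,(260,232,30,24),lambda s:s[...,0]<90),.015,'blank side view')
print(proj('side',[[.584,.069,.015]]),comp(s,(260,232,30,24),lambda s:s[...,0]<90).mean(0))
print(proj('side',[[.446,.273,.04],[.5885,.300,.011]]))
u=np.array([.9893,-.1461,0]);v=np.array([.1461,.9893,0]);o=np.array([.6766,-.1249,.0])
print(proj('side',[o-.1*u+.05*v+[0,0,.008],o-.1*u-.05*v+[0,0,.008],o-.01*u+[0,0,.068]]))
E
```

```text
t 0.1 pos [0.1486 0.555  0.303 ] F [-0.09  0.11 -0.18] open 0.0854
turn deg [ -0.09  -0.04 -16.6 ] then shift cm (new axes) [-42.16 -49.8   12.3 ] norm 66.4
blank side view side n 258 mean [0.5806 0.0707] axis 109.9 size [0.0462 0.0569] rectc [580.6  70.1] [49.6 56.8]
[[272.30398913 242.4784378 ]] [273.36821705 243.20155039]
[[307.80133442 308.23378583]
 [243.3619433  311.5926361 ]]
[[283.73845228 214.39281754]
 [296.0942582  195.46630193]
 [262.99593622 181.25597037]]
```

>>> jog_arm(
  increments=[
    [[0, 0, -5.5, 0, 0, 0, -1], [0, 0, -5.5, 0, 0, 0, -1], [0, 0, -5.6, 0, 0, 0, -1], [0, 0, 0, -2.5, -2.93, 0.7, -1], [0, 0, 0, -2.5, -2.93, 0.7, -1], [0, 0, 0, -2.5, -2.93, 0.7, -1], [0, 0, 0, -2.5, -2.93, 0.7, -1], [0, 0, 0, -2.5, -2.93, 0.7, -1], [0, 0, 0, -2.5, -2.93, 0.7, -1], [0, 0, 0, -2.5, -2.93, 0.7, -1], [0, 0, 0, -2.5, -2.93, 0.7, -1], [0, 0, 0, -2.5, -2.93, 0.7, -1], [0, 0, 0, -2.5, -2.93, 0.7, -1], [0, 0, 0, -2.5, -2.93, 0.7, -1], [0, 0, 0, -2.5, -2.93, 0.7, -1], [0, 0, 0, -2.5, -2.93, 0.7, -1], [0, 0, 0, -2.5, -2.93, 0.7, -1], [0, 0, 0, -2.5, -2.93, 0.7, -1], [0, 0, 0, -2.1, -2.93, 0.7, -1], [0, 0, 0, 0, 0, 0, -1]],
  ],
)

```text
time: 1.77
tool_pos: [0.5602, 0.0928, 0.1904]
tool_rot: [0.036, -3.141, 0.003]
force: [0.1, 0.4, -0.3]
opening: 0.0854
```

```bash
python3 - <<'E'
from h import *
plan((.584,.069,.081),1.6)
for n in ("side","top"):
    p,d=cams.camera(n); np.save(n+'1_p.npy',p)
    b=np.clip(p.astype(float)*1.8,0,255).astype(np.uint8)
    if n=='side': crop(b,220,150,130,120,5,'pics/side1.png')
    else: crop(b,220,160,110,90,6,'pics/top1.png')
E
```

```text
t 1.77 pos [0.5602 0.0928 0.1904] F [ 0.1   0.44 -0.31] open 0.0854
turn deg [-0.11 -0.01 -0.29] then shift cm (new axes) [-2.31 -2.44 10.94] norm 11.4
```

View pics/side1.png

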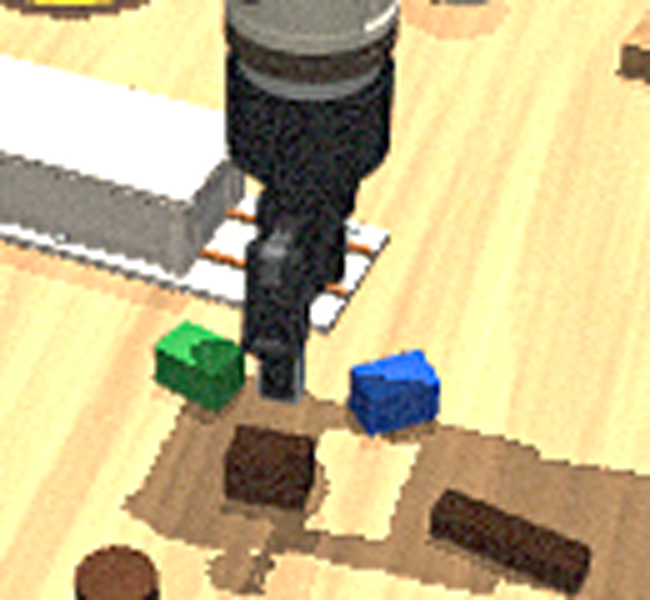

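View pics/top1.png

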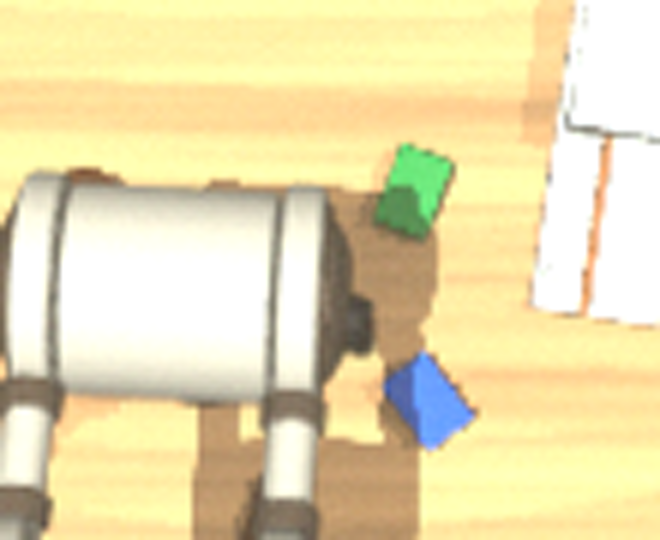

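The side view shows the open gripper above the blank (side ≈ (274,243)); the arm hides it in the top view. I'll move over it, lower and settle.

>>> jog_arm(
  increments=[
    [[0, 0, -0.3, -1.15, -1.22, 0, -1], [0, 0, 0, -1.15, -1.22, 0, -1], [0, 0, 0, 0, 0, 2.5, -1], [0, 0, 0, 0, 0, 2.5, -1], [0, 0, 0, 0, 0, 2.5, -1], [0, 0, 0, 0, 0, 0, -1], [0, 0, 0, 0, 0, 0, -1], [0, 0, 0, 0, 0, 0, -1]],
  ],
)

```text
time: 2.53
tool_pos: [0.582, 0.0749, 0.1184]
tool_rot: [-0.054, 3.139, -0.0]
force: [0.7, -0.7, -0.3]
opening: 0.0853
```

```bash
python3 - <<'E'
from h import *
plan((.584,.069,.081),1.6)
p,d=cams.camera('side'); b=np.clip(p.astype(float)*1.8,0,255).astype(np.uint8)
crop(b,230,190,100,80,7,'pics/side2.png')
o=ctrl.observe();R=Ro.from_rotvec(o['tool_rot']).as_matrix()
for k in ([0,.057,.06],[.011,.057,.06],[-.011,.057,.06],[0,.0427,.06]): print(k,proj('side',o['tool_pos']+R@np.array(k)))
E
```

```text
t 2.53 pos [0.582  0.0749 0.1184] F [ 0.7  -0.72 -0.29] open 0.0853
turn deg [-0.01  0.1   0.36] then shift cm (new axes) [-0.19 -0.59  3.74] norm 3.8
[0, 0.057, 0.06] [[267.03604431 246.94507162]]
[0.011, 0.057, 0.06] [[271.29798047 247.70459876]]
[-0.011, 0.057, 0.06] [[262.78838976 246.1881186 ]]
[0, 0.0427, 0.06] [[268.40995298 243.06261715]]
```

View pics/side2.png

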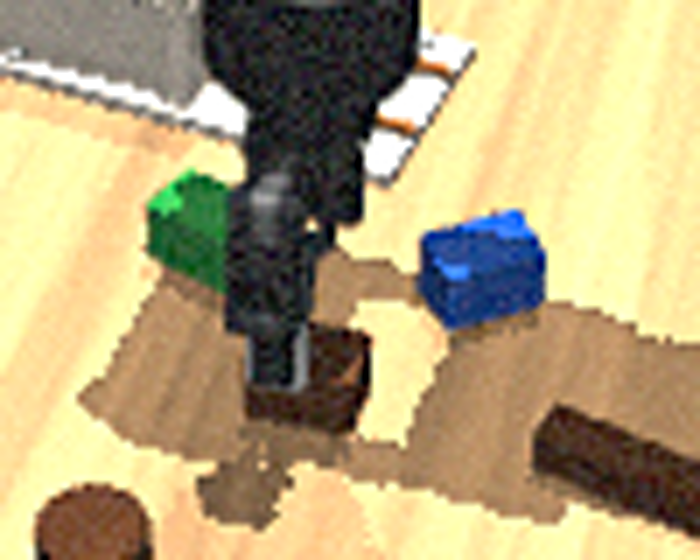

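In the side view the fingertip is at (269,245), about 1.5 px right of its projection. The box and the blank show the same bias, so the top-camera coordinates agree with the robot. Descending to grip.

>>> jog_arm(
  increments=[
    [[0, 0, 0, -0.2, -0.6, 0, -1], [0, 0, 0, 0, 0, 1.9, -1], [0, 0, 0, 0, 0, 1.8, -1], [0, 0, 0, 0, 0, 0, -1], [0, 0, 0, 0, 0, 0, -1], [0, 0, 0, 0, 0, 0, -0.4], [0, 0, 0, 0, 0, 0, 0.2], [0, 0, 0, 0, 0, 0, 0.6], [0, 0, 0, 0, 0, 0, 1], [0, 0, 0, 0, 0, 0, 1], [0, 0, 0, 0, 0, 0, 1], [0, 0, 0, 0, 0, 0, 1], [0, 0, 0, 0, 0, 0, 1], [0, 0, 0, 0, 0, 0, 1]],
  ],
)

```text
time: 3.75
tool_pos: [0.5845, 0.0682, 0.0809]
tool_rot: [-0.052, 3.139, -0.0]
force: [-0.1, 0.4, 5.1]
opening: 0.0286
```

```bash
python3 - <<'E'
from h import *
plan((.584,.069,.081),1.6)
p,d=cams.camera('side'); b=np.clip(p.astype(float)*1.8,0,255).astype(np.uint8)
crop(b,230,190,100,80,7,'pics/side3.png')
E
```

```text
t 3.75 pos [0.5845 0.0682 0.0809] F [-0.06  0.38  5.14] open 0.0286
turn deg [-0.01  0.1   0.3 ] then shift cm (new axes) [ 0.05  0.08 -0.01] norm 0.1
```

View pics/side3.png

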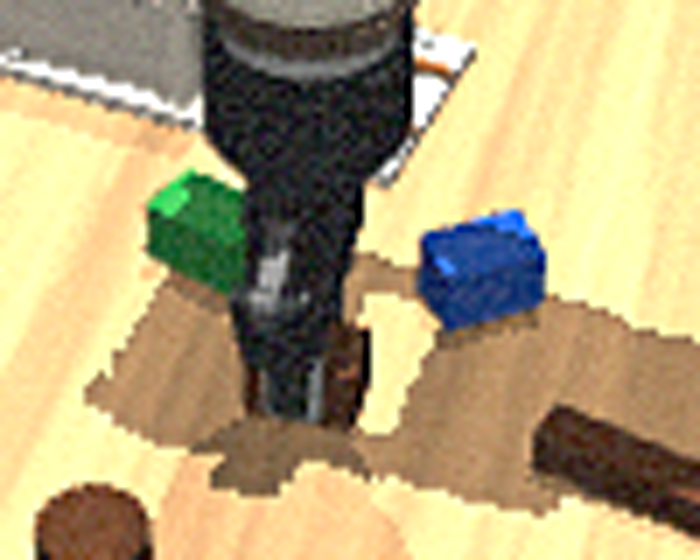

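Gripped (opening 28.6 mm on a 30 mm blank). Lifting and carrying it to above the sill.

>>> jog_arm(
  increments=[
    [[0, 0, 0, 0, 0, -1.5, 1], [0, 0, 0, 0, 0, -2.7, 1], [0, 0, 0, 0, 0, -2.7, 1], [0, 0, 5, 0, 0, 0, 1], [0, 0, 5, 0, 0, 0, 1], [0, 0, 0, 0, 0, 0, 1], [0, 0, 0, 0, 0, 0, 1]],
  ],
)

```text
time: 4.38
tool_pos: [0.5832, 0.0683, 0.1483]
tool_rot: [-0.218, -3.133, 0.0]
force: [0.4, -0.1, -1.1]
opening: 0.029
```

```bash
python3 - <<'E'
from h import *
plan((.6272,-.1176,.15),-8.4)
E
```

```text
t 4.38 pos [0.5832 0.0683 0.1483] F [ 0.38 -0.14 -1.05] open 0.029
turn deg [-0.01 -0.08  0.44] then shift cm (new axes) [ -7.07 -17.74  -0.17] norm 19.1
```

>>> jog_arm(
  increments=[
    [[0, 0, 0.4, -1.0, -2.5, 0, 1], [0, 0, 0, -1.0, -2.5, 0, 1], [0, 0, 0, -1.0, -2.5, 0, 1], [0, 0, 0, -1.0, -2.5, 0, 1], [0, 0, 0, -1.0, -2.5, 0, 1], [0, 0, 0, -1.0, -2.5, 0, 1], [0, 0, 0, -1.0, -2.5, 0, 1], [0, 0, 0, 0, 0, 0, 1], [0, 0, 0, 0, 0, 0, 1], [0, 0, 0, 0, 0, 0, 1]],
  ],
)

```text
time: 5.22
tool_pos: [0.6267, -0.1146, 0.148]
tool_rot: [-0.231, -3.131, -0.001]
force: [-0.1, 0.7, -0.0]
opening: 0.0286
```

```bash
python3 - <<'E'
from h import *
plan((.6272,-.1176,.105),-8.4)
for n in ("side","top"):
    p,d=cams.camera(n); np.save(n+'4_p.npy',p)
    b=np.clip(p.astype(float)*1.8,0,255).astype(np.uint8)
    if n=='side': crop(b,220,150,110,90,7,'pics/side4.png')
    else: crop(b,270,150,110,90,6,'pics/top4.png')
E
```

```text
t 5.22 pos [ 0.6267 -0.1146  0.148 ] F [-0.11  0.72 -0.01] open 0.0286
turn deg [ 0.05 -0.1  -0.04] then shift cm (new axes) [-0.09 -0.29  4.3 ] norm 4.3
```

View pics/side4.png

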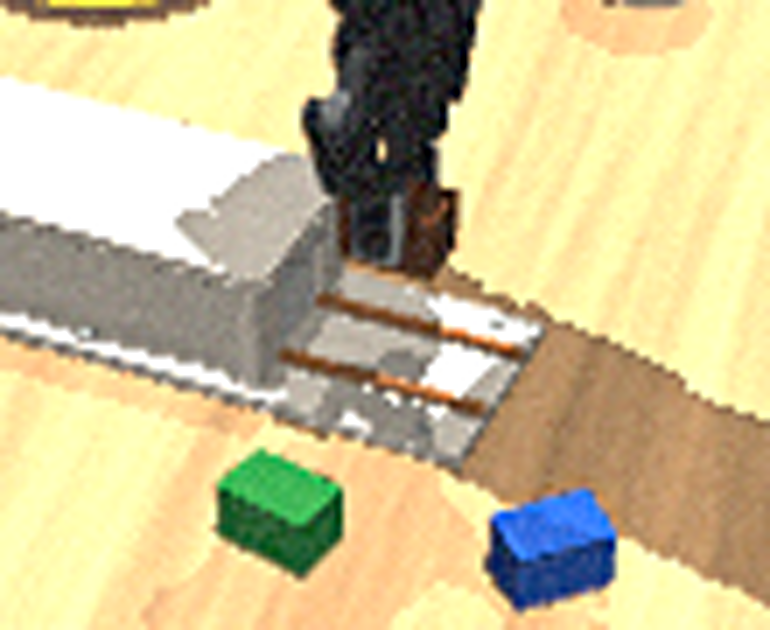

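View pics/top4.png

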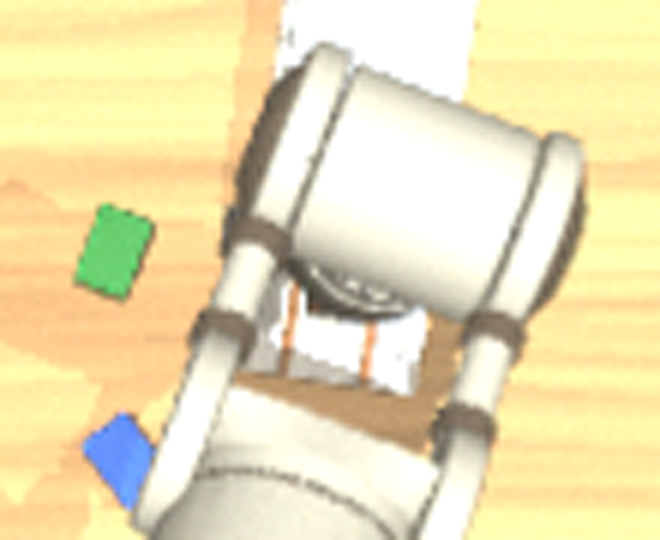

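The side view shows the blank held over the sill at side (276,184), lined up with the strips. I'll correct by 3 mm and lower to just above the strips.

>>> jog_arm(
  increments=[
    [[0, 0, 0, -0.1, -0.3, 0, 1], [0, 0, 0, 0, 0, 2.3, 1], [0, 0, 0, 0, 0, 2.3, 1], [0, 0, 0, 0, 0, 0, 1], [0, 0, 0, 0, 0, 0, 1], [0, 0, 0, 0, 0, 0, 1]],
  ],
)

```text
time: 5.82
tool_pos: [0.6283, -0.1181, 0.104]
tool_rot: [0.232, 3.132, -0.001]
force: [0.6, -0.3, 0.2]
opening: 0.0286
```

```bash
python3 - <<'E'
from h import *
plan((.6272,-.1176,.09),-8.4)
p,d=cams.camera('side'); b=np.clip(p.astype(float)*1.8,0,255).astype(np.uint8)
crop(b,245,165,70,55,10,'pics/side5.png')
E
```

```text
t 5.82 pos [ 0.6283 -0.1181  0.104 ] F [ 0.57 -0.33  0.19] open 0.0286
turn deg [-0.02  0.07 -0.06] then shift cm (new axes) [0.12 0.03 1.4 ] norm 1.4
```

View pics/side5.png

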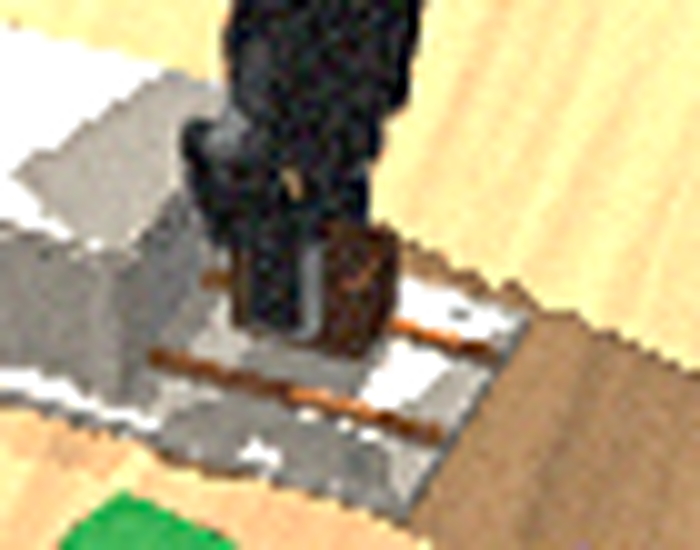

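The blank hangs between the strips at side (275,194). Lowering the last 14 mm.

>>> jog_arm(
  increments=[
    [[0, 0, 0, 0.1, 0, 0.7, 1], [0, 0, 0, 0, 0, 0.7, 1], [0, 0, 0, 0, 0, 0, 1], [0, 0, 0, 0, 0, 0, 1]],
  ],
)

```text
time: 6.2
tool_pos: [0.6269, -0.1182, 0.0889]
tool_rot: [0.233, 3.133, -0.0]
force: [-0.1, -0.4, 0.2]
opening: 0.0286
```

```bash
python3 - <<'E'
from h import *
plan((.6272,-.1176,.089),-8.4)
p,d=cams.camera('side'); b=np.clip(p.astype(float)*1.8,0,255).astype(np.uint8)
crop(b,245,165,70,55,10,'pics/side6.png')
E
```

```text
t 6.2 pos [ 0.6269 -0.1182  0.0889] F [-0.06 -0.43  0.2 ] open 0.0286
turn deg [-0.    0.01 -0.1 ] then shift cm (new axes) [-0.02  0.07 -0.01] norm 0.1
```

View pics/side6.png

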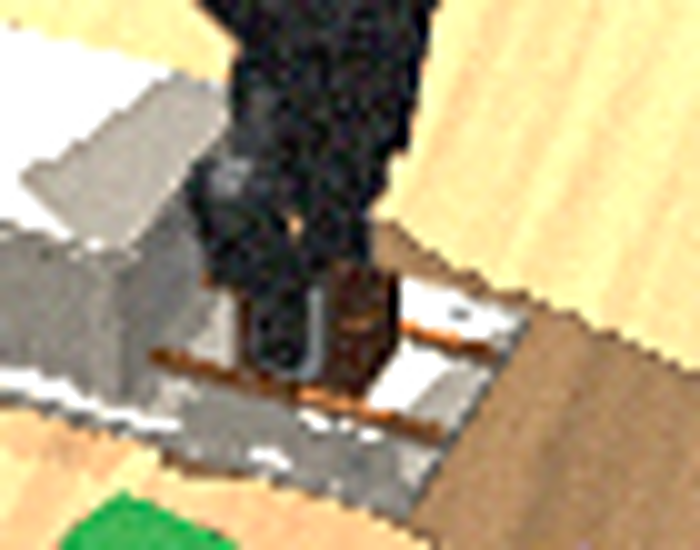

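The blank sits between the strips. There is no contact force yet, so I'll lower 1 mm at a time.

>>> jog_arm(
  increments=[
    [[0, 0, 0, 0, 0.07, 0.1, 1], [0, 0, 0, 0, 0, 0, 1], [0, 0, 0, 0, 0, 0, 1]],
  ],
)

```text
time: 6.5
tool_pos: [0.627, -0.1181, 0.0889]
tool_rot: [-0.233, -3.133, 0.002]
force: [-2.1, -1.8, 5.6]
opening: 0.0286
```

>>> jog_arm(
  increments=[
    [[0, 0, 0, 0, 0, 0.1, 1], [0, 0, 0, 0, 0, 0, 1], [0, 0, 0, 0, 0, 0, 1]],
  ],
)

```text
time: 6.75
tool_pos: [0.627, -0.118, 0.0888]
tool_rot: [-0.232, -3.132, 0.002]
force: [-6.6, -0.5, 13.5]
opening: 0.0287
```

Firm contact, seated on the sill. I'll relax the press, open and rise.

>>> jog_arm(
  increments=[
    [[0, 0, 0, 0, 0, -0.2, 1], [0, 0, 0, 0, 0, 0, 1], [0, 0, 0, 0, 0, 0, 0.3], [0, 0, 0, 0, 0, 0, 0], [0, 0, 0, 0, 0, 0, -0.4], [0, 0, 0, 0, 0, 0, -0.4], [0, 0, 0, 0, 0, 0, -1], [0, 0, 0, 0, 0, 0, -1], [0, 0, 0, 0, 0, 0, -1], [0, 0, 0, 0, 0, -1.0, -1], [0, 0, 0, 0, 0, -3, -1], [0, 0, 0, 0, 0, -4, -1], [0, 0, 0, 0, 0, -4, -1], [0, 0, 0, 0, 0, 0, -1]],
  ],
)

```text
time: 7.92
tool_pos: [0.6313, -0.119, 0.2201]
tool_rot: [0.231, 3.116, -0.008]
force: [0.7, -0.9, 2.3]
opening: 0.085
```

```bash
python3 - <<'E'
from h import *
plan((.446,.273,.2),10.7)
p,d=cams.camera('side'); b=np.clip(p.astype(float)*1.8,0,255).astype(np.uint8)
crop(b,245,165,70,55,10,'pics/side7.png')
E
```

```text
t 7.92 pos [ 0.6313 -0.119   0.2201] F [ 0.68 -0.95  2.26] open 0.085
turn deg [ -0.38   0.92 -19.19] then shift cm (new axes) [10.93 41.96  2.01] norm 43.4
```

View pics/side7.png

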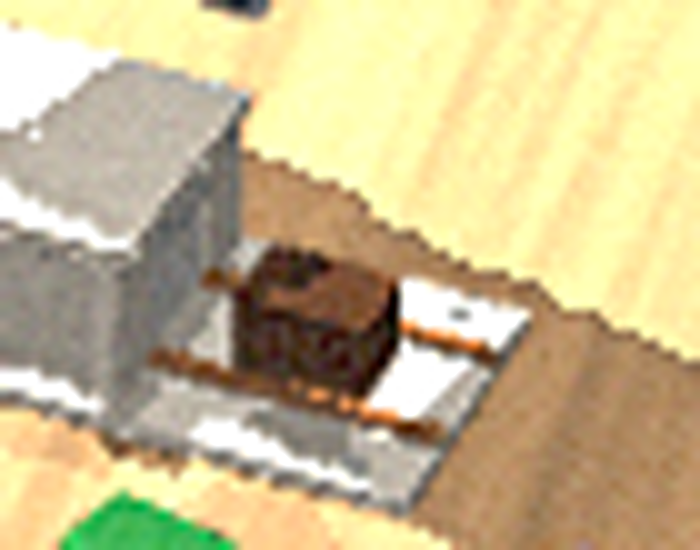

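The blank lies flat between the strips (side (277,198)), released. Now to the stick.

>>> jog_arm(
  increments=[
    [[0, 0, -6.4, 0, 0, 0, -1], [0, 0, -6.4, 0, 0, 0, -1], [0, 0, -6.4, 0, 0, 0, -1], [0, 0, 0, 0.9, 3.5, 0, -1], [0, 0, 0, 0.9, 3.5, 0, -1], [0, 0, 0, 0.9, 3.5, 0, -1], [0, 0, 0, 0.9, 3.5, 0, -1], [0, 0, 0, 0.9, 3.5, 0, -1], [0, 0, 0, 0.9, 3.5, 0, -1], [0, 0, 0, 0.9, 3.5, 0, -1], [0, 0, 0, 0.9, 3.5, 0, -1], [0, 0, 0, 0.9, 3.5, 0, -1], [0, 0, 0, 0.9, 3.5, 0, -1], [0, 0, 0, 0.9, 3.5, 0, -1], [0, 0, 0, 0.9, 3.5, 0, -1], [0, 0, 0, 0, 0, 0, -1], [0, 0, 0, 0, 0, 0, -1]],
  ],
)

```text
time: 9.38
tool_pos: [0.4415, 0.2764, 0.2083]
tool_rot: [0.298, -3.126, 0.001]
force: [-0.1, 0.2, 0.3]
opening: 0.0853
```

```bash
python3 - <<'E'
from h import *
plan((.446,.273,.16),10.7)
for n in ("side","top"):
    p,d=cams.camera(n); np.save(n+'8_p.npy',p)
    b=np.clip(p.astype(float)*1.8,0,255).astype(np.uint8)
    if n=='side': crop(b,220,220,140,110,5,'pics/side8.png')
    else: crop(b,290,140,70,80,7,'pics/top8.png')
E
```

```text
t 9.38 pos [0.4415 0.2764 0.2083] F [-0.13  0.19  0.33] open 0.0853
turn deg [-0.02 -0.07  0.21] then shift cm (new axes) [-0.38 -0.41  4.83] norm 4.9
```

View pics/side8.png

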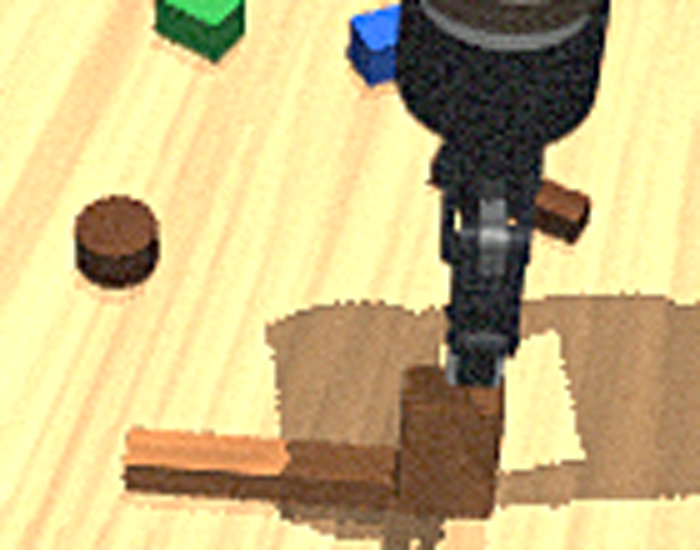

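View pics/top8.png

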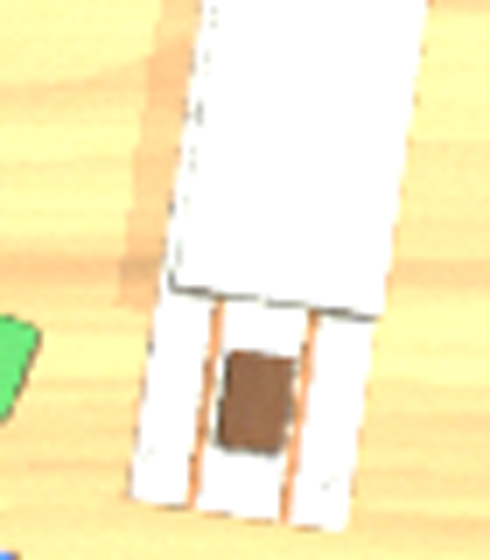

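The top view shows the blank centred between the strips at (326,197). The gripper is above the handle; correcting and descending.

>>> jog_arm(
  increments=[
    [[0, 0, 0, -0.4, -0.4, 0, -1], [0, 0, 0, 0, 0, 2.3, -1], [0, 0, 0, 0, 0, 2.3, -1], [0, 0, 0, 0, 0, 0, -1], [0, 0, 0, 0, 0, 0, -1]],
  ],
)

```text
time: 9.9
tool_pos: [0.4473, 0.2706, 0.1619]
tool_rot: [0.29, -3.125, 0.001]
force: [0.6, 0.3, 0.1]
opening: 0.0856
```

```bash
python3 - <<'E'
from h import *
plan((.446,.273,.104),10.7)
p,d=cams.camera('side')
b=np.clip(p.astype(float)*1.8,0,255).astype(np.uint8)
crop(b,220,220,140,110,5,'pics/side9.png')
o=ctrl.observe();R=Ro.from_rotvec(o['tool_rot']).as_matrix()
print(proj('side',o['tool_pos']+R@np.array([0,.05,.06])))
E
```

```text
t 9.9 pos [0.4473 0.2706 0.1619] F [0.63 0.34 0.13] open 0.0856
turn deg [-0.03 -0.19 -0.11] then shift cm (new axes) [0.09 0.26 5.79] norm 5.8
[[308.51664613 308.35886948]]
```

View pics/side9.png

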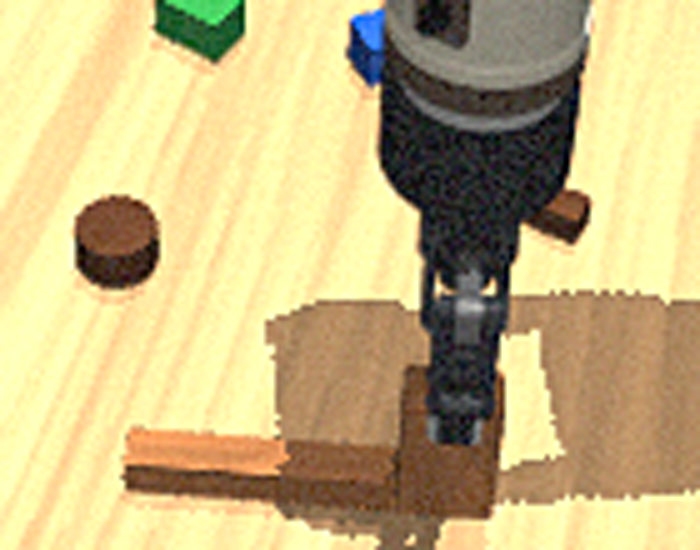

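Fingers straddle the handle (fingertip at side (311,307)). Lowering and gripping.

>>> jog_arm(
  increments=[
    [[0, 0, 0, 0.1, 0.25, 0, -1], [0, 0, 0, 0, 0, 2.0, -1], [0, 0, 0, 0, 0, 2.0, -1], [0, 0, 0, 0, 0, 1.7, -1], [0, 0, 0, 0, 0, 0, -1], [0, 0, 0, 0, 0, 0, -0.4], [0, 0, 0, 0, 0, 0, 0.2], [0, 0, 0, 0, 0, 0, 0.6], [0, 0, 0, 0, 0, 0, 1], [0, 0, 0, 0, 0, 0, 1], [0, 0, 0, 0, 0, 0, 1], [0, 0, 0, 0, 0, 0, 1], [0, 0, 0, 0, 0, 0, 1], [0, 0, 0, 0, 0, 0, 1]],
  ],
)

```text
time: 11.12
tool_pos: [0.4466, 0.2745, 0.1068]
tool_rot: [-0.293, 3.127, 0.0]
force: [-0.0, -0.9, 5.5]
opening: 0.0237
```

>>> jog_arm(
  increments=[
    [[0, 0, 0, 0, 0, -1, 1], [0, 0, 0, 0, 0, -2.5, 1], [0, 0, 0, 0, 0, -3, 1], [0, 0, 0, 0, 0, -3, 1], [0, 0, 0, 0, 0, 0, 1], [0, 0, 0, 0, 0, 0, 1], [0, 0, 0, 0, 0, 0, 1]],
  ],
)

```text
time: 11.7
tool_pos: [0.4454, 0.2741, 0.2002]
tool_rot: [0.293, -3.126, 0.001]
force: [-1.1, 0.3, -1.6]
opening: 0.0234
```

```bash
python3 - <<'E'
from h import *
u=np.array([.9893,-.1461,0]);o=np.array([.6766,-.1249,0])
g=o-u*.27
plan((g[0],g[1],.2),-8.4); print(g)
for n in ("side","top"):
    p,d=cams.camera(n); np.save(n+'10_p.npy',p)
    b=np.clip(p.astype(float)*1.8,0,255).astype(np.uint8)
    if n=='side': crop(b,200,200,160,120,5,'pics/side10.png')
    else: crop(b,170,180,120,90,6,'pics/top10.png')
E
```

```text
t 11.7 pos [0.4454 0.2741 0.2002] F [-1.1   0.28 -1.6 ] open 0.0234
turn deg [-0.02 -0.09 19.1 ] then shift cm (new axes) [-1.700e+00 -3.609e+01  2.000e-02] norm 36.1
[ 0.409489 -0.085453  0.      ]
```

View pics/side10.png

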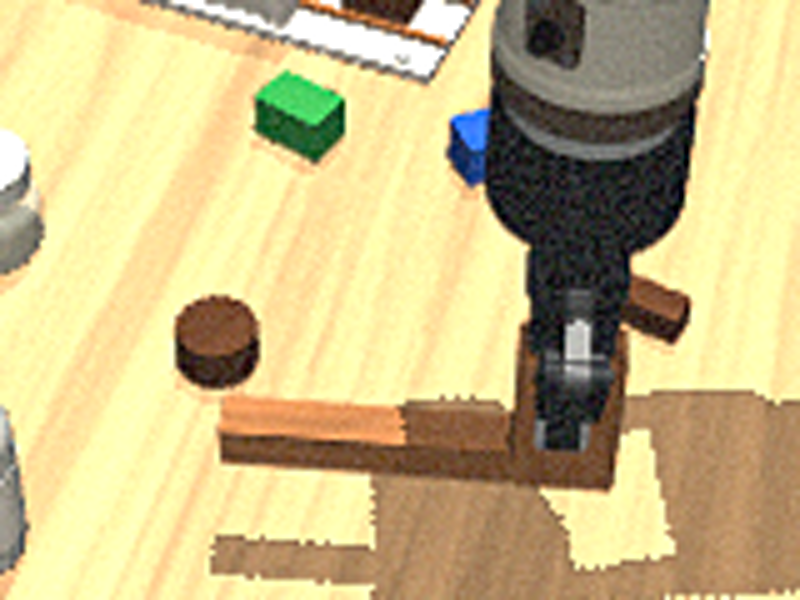

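View pics/top10.png

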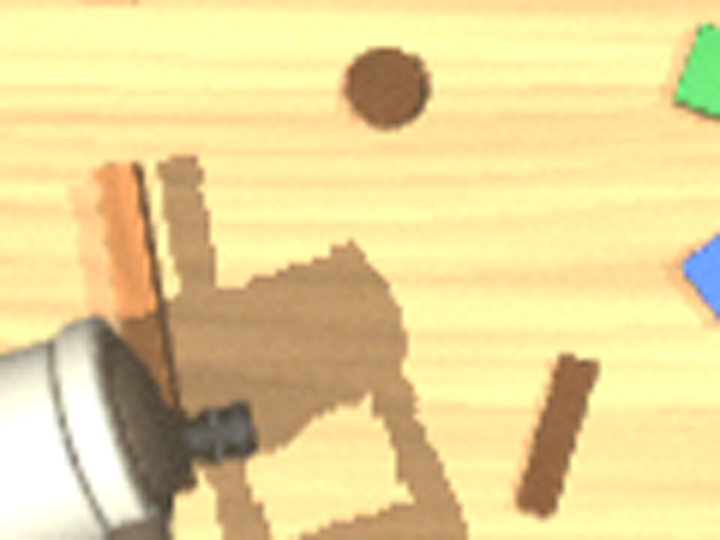

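The stick is held level (bar tip at side (244,285), handle at (314,285)). Carrying it to a staging pose on the box axis.

>>> jog_arm(
  increments=[
    [[0, 0, 6.4, 0, 0, 0, 1], [0, 0, 6.4, 0, 0, 0, 1], [0, 0, 6.3, 0, 0, 0, 1], [0, 0, 0, -0.14, -3, 0, 1], [0, 0, 0, -0.14, -3, 0, 1], [0, 0, 0, -0.14, -3, 0, 1], [0, 0, 0, -0.14, -3, 0, 1], [0, 0, 0, -0.14, -3, 0, 1], [0, 0, 0, -0.14, -3, 0, 1], [0, 0, 0, -0.14, -3, 0, 1], [0, 0, 0, -0.14, -3, 0, 1], [0, 0, 0, -0.14, -3, 0, 1], [0, 0, 0, -0.14, -3, 0, 1], [0, 0, 0, -0.14, -3, 0, 1], [0, 0, 0, -0.14, -3, 0, 1], [0, 0, 0, 0, 0, 0, 1], [0, 0, 0, 0, 0, 0, 1]],
  ],
)

```text
time: 13.22
tool_pos: [0.4093, -0.085, 0.1998]
tool_rot: [-0.235, -3.13, -0.002]
force: [0.1, -0.2, -0.7]
opening: 0.0237
```

```bash
python3 - <<'E'
from h import *
plan((.4095,-.0854,.119),-8.4)
for n in ("side","top"):
    p,d=cams.camera(n); np.save(n+'11_p.npy',p)
    b=np.clip(p.astype(float)*1.8,0,255).astype(np.uint8)
    if n=='side': crop(b,250,150,160,120,5,'pics/side11.png')
    else: crop(b,270,150,90,110,5,'pics/top11.png')
E
```

```text
t 13.22 pos [ 0.4093 -0.085   0.1998] F [ 0.1  -0.25 -0.72] open 0.0237
turn deg [ 0.06 -0.14 -0.19] then shift cm (new axes) [-0.03 -0.03  8.08] norm 8.1
```

View pics/side11.png

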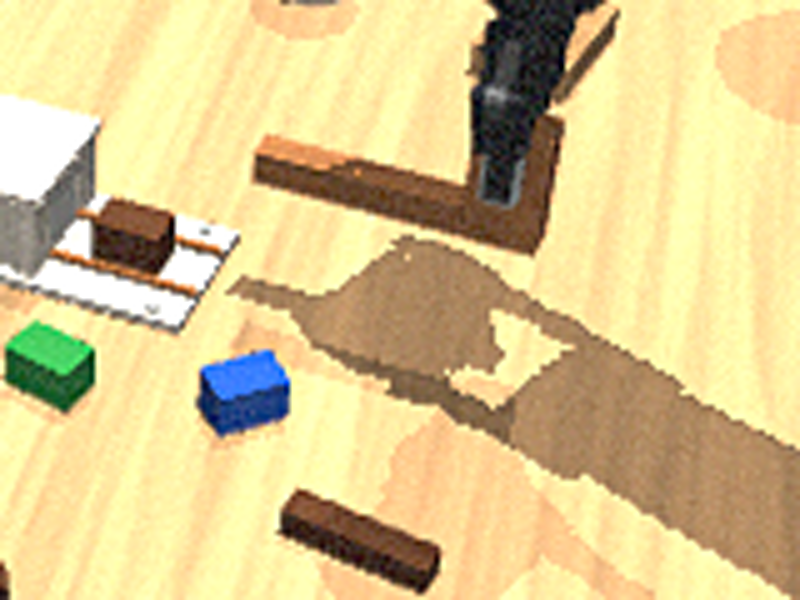

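View pics/top11.png

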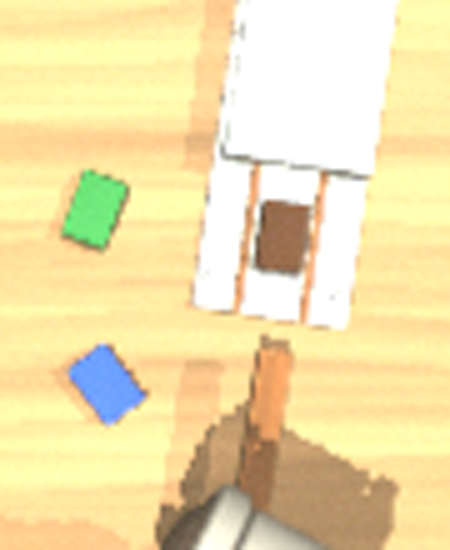

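The bar points straight at the blank (top view: tip ≈ (324,219), blank ≈ (326,197)). Lowering to pushing height.

>>> jog_arm(
  increments=[
    [[0, 0, 0, 0, 0, 2.5, 1], [0, 0, 0, 0, 0, 2.7, 1], [0, 0, 0, 0, 0, 2.7, 1], [0, 0, 0, 0, 0, 0, 1], [0, 0, 0, 0, 0, 0, 1], [0, 0, 0, 0, 0, 0, 1]],
  ],
)

```text
time: 13.82
tool_pos: [0.4108, -0.0839, 0.123]
tool_rot: [0.228, 3.132, -0.001]
force: [0.9, -0.7, -0.7]
opening: 0.0235
```

```bash
python3 - <<'E'
from h import *
plan((.4095,-.0854,.120),-8.4)
for n in ("side","top"):
    p,d=cams.camera(n); np.save(n+'12_p.npy',p)
    b=np.clip(p.astype(float)*1.8,0,255).astype(np.uint8)
    if n=='side': crop(b,250,160,130,100,6,'pics/side12.png')
    else: crop(b,300,170,60,80,7,'pics/top12.png')
    if n=='top':
        bl=comp(p,(315,185,22,26),lambda s:s[...,0]<114); P=rep('top',bl,.038,'blank')
        ba=comp(p,(308,212,25,45),lambda s:(s[...,0]<146)&(s[...,0]-s[...,1]>30)&(s[...,0]>95)); Q=rep('top',ba,.036,'bar')
        u=np.array([.9893,-.1461]);v=np.array([.1461,.9893]);oo=np.array([.6766,-.1249])
        for X in(P,Q): w=X-oo; print('box coords x range',(w@u).min().round(4),(w@u).max().round(4),'y mean',(w@v).mean().round(4))
        t=Q-oo; a=t@u; 
        for lo in np.arange(a.min(),a.max(),.015):
            m=(a>=lo)&(a<lo+.015); print(round(lo,3),((t@v)[m].min()+(t@v)[m].max())/2, m.sum())
E
```

```text
t 13.82 pos [ 0.4108 -0.0839  0.123 ] F [ 0.91 -0.72 -0.72] open 0.0235
turn deg [-0.02  0.07  0.08] then shift cm (new axes) [ 0.1  -0.16  0.3 ] norm 0.4
blank top n 151 mean [ 0.625  -0.1161] axis 168.5 size [0.0324 0.046 ] rectc [ 624.6 -116.5] [32.5 46.2]
bar top n 101 mean [ 0.5273 -0.1028] axis 172.8 size [0.0196 0.0511] rectc [ 526.5 -101.4] [22.7 53.2]
box coords x range -0.0756 -0.0296 y mean 0.0012
box coords x range -0.1787 -0.1251 y mean 0.0
-0.179 0.0007186418081107553 23
-0.164 0.0021125847084624474 32
-0.149 2.7341859309437146e-05 30
-0.134 0.00010547357022451433 16
```

View pics/side12.png

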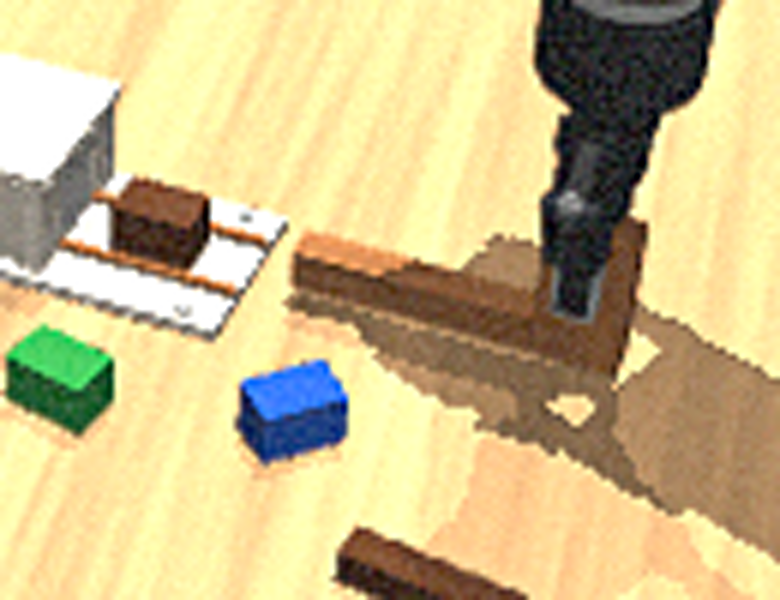

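View pics/top12.png

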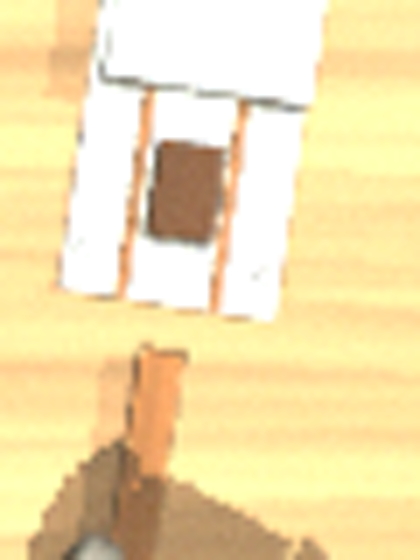

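Aligned: tip at box x ≈ -125 mm, lateral error about 0, bar yaw within 1° of the box. Advancing to just short of the blank.

>>> jog_arm(
  increments=[
    [[0, 0, 0, 0, -0.05, 0.2, 1], [0, 0, 0, -1.0, 0, 0, 1], [0, 0, 0, -1.0, 0, 0, 1], [0, 0, 0, -1.0, 0, 0, 1], [0, 0, 0, -0.8, 0, 0, 1], [0, 0, 0, -0.5, 0, 0, 1], [0, 0, 0, 0, 0, 0, 1], [0, 0, 0, 0, 0, 0, 1]],
  ],
)

```text
time: 14.58
tool_pos: [0.4525, -0.0911, 0.12]
tool_rot: [-0.23, -3.133, 0.0]
force: [0.4, 0.2, -1.4]
opening: 0.0235
```

```bash
cat >> h.py <<'E'
u2=np.array([.9893,-.1461]);v2=np.array([.1461,.9893]);o2=np.array([.6766,-.1249])
def bx():
    o=ctrl.observe(); w=o['tool_pos'][:2]-o2
    print('t',round(o['time'],2),'box x',round(w@u2*1000,1),'y',round(w@v2*1000,1),'z',round(o['tool_pos'][2]*1000,1),'tip x',round(w@u2*1000+145,1),'Fpush',round(-o['force'][:2]@u2,2),'Flat',round(o['force'][:2]@v2,2),'Fz',round(o['force'][2],2),'yaw turn',np.degrees(Ro.from_matrix(Ro.from_rotvec(o['tool_rot']).as_matrix().T@tgt(-8.4)).as_rotvec()).round(2))
E
python3 - <<'E'
from h import *
bx()
for n in ("side","top"):
    p,d=cams.camera(n)
    b=np.clip(p.astype(float)*1.8,0,255).astype(np.uint8)
    if n=='side': crop(b,245,160,130,100,6,'pics/side13.png')
    else: crop(b,300,170,60,80,7,'pics/top13.png')
E
```

```text
t 14.58 box x -226.6 y 0.7 z 120.0 tip x -81.6 Fpush -0.37 Flat 0.28 Fz -1.44 yaw turn [-0.   -0.01  0.01]
```

View pics/side13.png

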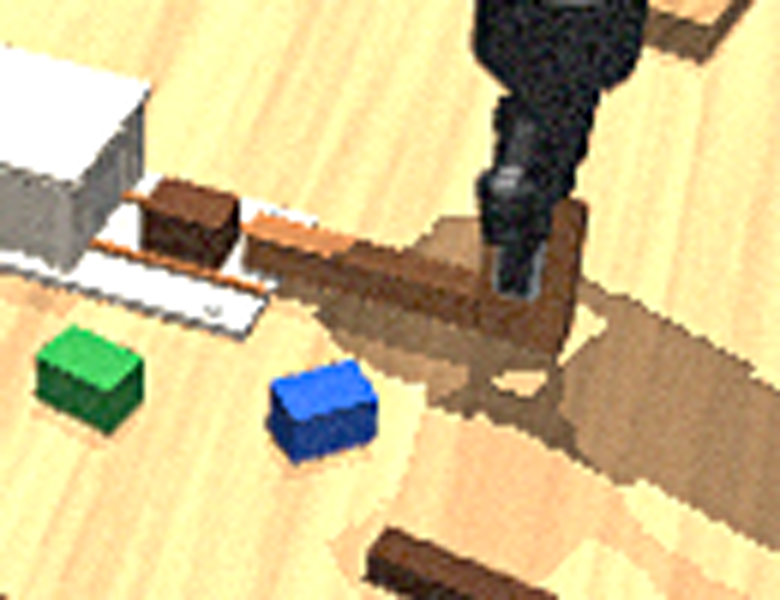

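View pics/top13.png

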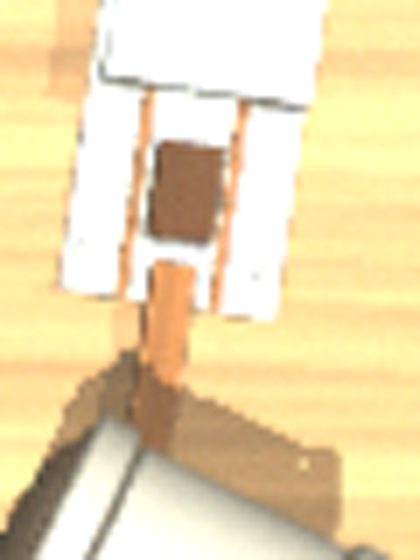

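The tip is centred about 7 mm behind the blank, entering over the sill between the strips. Pushing gently towards the flap.

>>> jog_arm(
  increments=[
    [[0, 0, 0, -0.4, 0, 0, 1], [0, 0, 0, -0.4, 0, 0, 1], [0, 0, 0, -0.3, 0, 0, 1], [0, 0, 0, -0.3, 0, 0, 1], [0, 0, 0, -0.3, 0, 0, 1], [0, 0, 0, -0.3, 0, 0, 1], [0, 0, 0, -0.3, 0, 0, 1], [0, 0, 0, -0.3, 0, 0, 1], [0, 0, 0, 0, 0, 0, 1]],
  ],
)

```text
time: 15.43
tool_pos: [0.4789, -0.0951, 0.12]
tool_rot: [0.23, 3.133, -0.0]
force: [-0.6, -0.3, -1.2]
opening: 0.0234
```

```bash
python3 - <<'E'
from h import *
bx()
p,d=cams.camera('top')
b=np.clip(p.astype(float)*1.8,0,255).astype(np.uint8)
crop(b,300,170,60,80,7,'pics/top14.png')
E
```

```text
t 15.43 box x -200.0 y 0.6 z 120.0 tip x -55.0 Fpush 0.54 Flat -0.4 Fz -1.17 yaw turn [-0.01  0.04  0.  ]
```

View pics/top14.png

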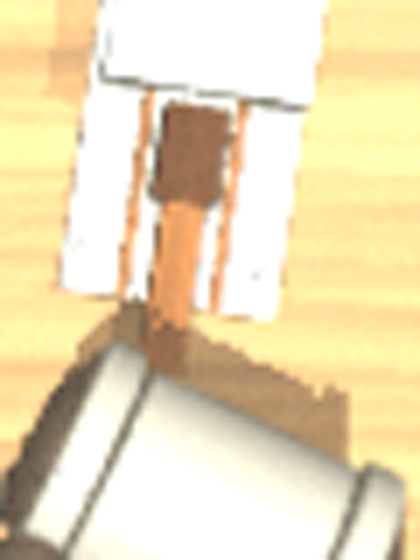

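The blank is sliding straight towards the flap. Continuing with force checks.

>>> jog_arm(
  increments=[
    [[0, 0, 0, -0.2, 0, 0, 1], [0, 0, 0, -0.2, 0, 0, 1], [0, 0, 0, -0.2, 0, 0, 1], [0, 0, 0, -0.2, 0, 0, 1], [0, 0, 0, -0.2, 0, 0, 1], [0, 0, 0, -0.2, 0, 0, 1], [0, 0, 0, -0.2, 0, 0, 1], [0, 0, 0, -0.2, 0, 0, 1]],
  ],
)

```text
time: 16.15
tool_pos: [0.4932, -0.097, 0.1195]
tool_rot: [-0.23, -3.13, -0.001]
force: [-6.5, -0.3, 1.7]
opening: 0.0234
```

>>> jog_arm(
  increments=[
    [[0, 0, 0, -0.2, 0, 0, 1], [0, 0, 0, -0.2, 0, 0, 1], [0, 0, 0, -0.2, 0, 0, 1], [0, 0, 0, -0.2, 0, 0, 1], [0, 0, 0, -0.2, 0, 0, 1], [0, 0, 0, -0.2, 0, 0, 1], [0, 0, 0, -0.2, 0, 0, 1]],
  ],
)

```text
time: 16.73
tool_pos: [0.5066, -0.0987, 0.1193]
tool_rot: [-0.229, -3.129, -0.002]
force: [-7.4, 0.5, 3.3]
opening: 0.0233
```

```bash
python3 - <<'E'
from h import *
bx()
for n in ("side","top"):
    p,d=cams.camera(n)
    b=np.clip(p.astype(float)*1.8,0,255).astype(np.uint8)
    if n=='side': crop(b,235,160,100,80,7,'pics/side15.png')
    else: crop(b,300,170,60,80,7,'pics/top15.png')
E
```

```text
t 16.73 box x -172.1 y 1.0 z 119.3 tip x -27.1 Fpush 7.41 Flat -0.57 Fz 3.33 yaw turn [ 0.04 -0.27  0.02]
```

View pics/side15.png

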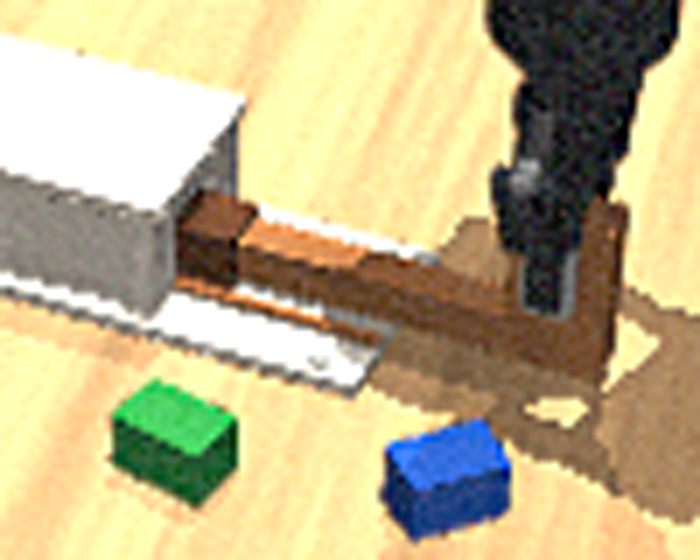

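View pics/top15.png

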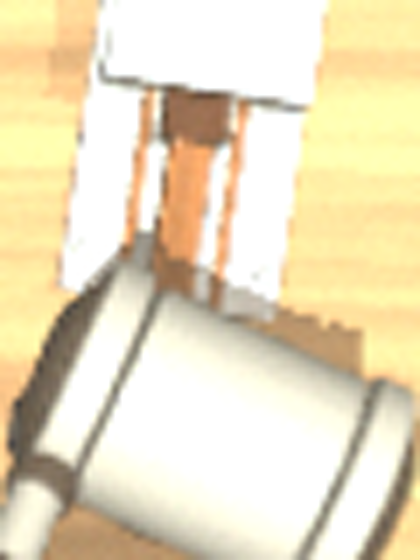

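The blank is going in under the flap at about 7 N, within the expected drag. Continuing.

>>> jog_arm(
  increments=[
    [[0, 0, 0, -0.3, 0, 0, 1], [0, 0, 0, -0.3, 0, 0, 1], [0, 0, 0, -0.3, 0, 0, 1], [0, 0, 0, -0.3, -0.03, 0, 1], [0, 0, 0, -0.3, -0.03, 0, 1], [0, 0, 0, -0.3, 0, 0, 1], [0, 0, 0, -0.3, 0, 0, 1]],
  ],
)

```text
time: 17.42
tool_pos: [0.5283, -0.1027, 0.1195]
tool_rot: [-0.23, -3.132, -0.001]
force: [-3.1, 0.4, -0.9]
opening: 0.0236
```

>>> jog_arm(
  increments=[
    [[0, 0, 0, -0.3, 0, 0, 1], [0, 0, 0, -0.3, 0, 0, 1], [0, 0, 0, -0.3, 0, 0, 1], [0, 0, 0, -0.3, 0, 0, 1], [0, 0, 0, -0.3, 0, 0, 1], [0, 0, 0, -0.3, 0, 0, 1], [0, 0, 0, -0.3, 0, 0, 1]],
  ],
)

```text
time: 18.0
tool_pos: [0.5497, -0.106, 0.1199]
tool_rot: [-0.23, -3.133, -0.0]
force: [-2.4, 0.2, -1.6]
opening: 0.0233
```

```bash
python3 - <<'E'
from h import *
bx()
p,d=cams.camera("side")
b=np.clip(p.astype(float)*1.8,0,255).astype(np.uint8)
crop(b,235,160,100,80,7,'pics/side16.png')
E
```

```text
t 18.0 box x -128.3 y 0.1 z 119.9 tip x 16.7 Fpush 2.36 Flat -0.11 Fz -1.65 yaw turn [ 0. -0. -0.]
```

View pics/side16.png

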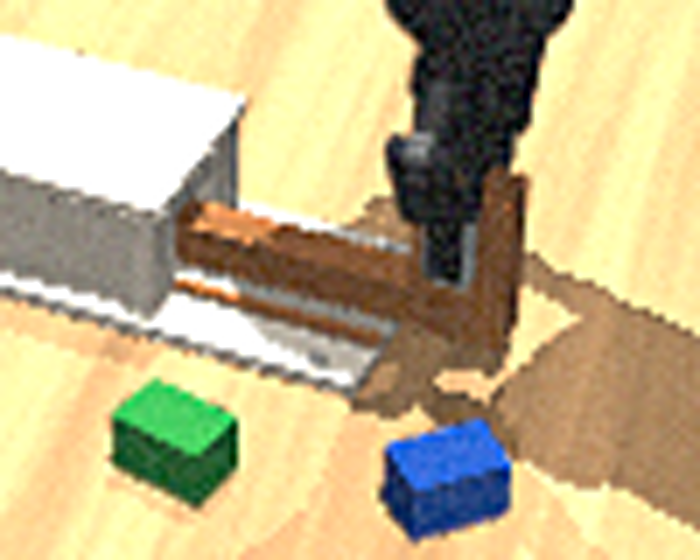

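Drag has fallen to about 2.5 N with the tip at +17 mm. On to about +40 mm, then smaller steps.

>>> jog_arm(
  increments=[
    [[0, 0, 0, -0.3, 0, 0, 1], [0, 0, 0, -0.3, 0, 0, 1], [0, 0, 0, -0.3, 0, 0, 1], [0, 0, 0, -0.3, 0, 0, 1], [0, 0, 0, -0.3, 0, 0, 1], [0, 0, 0, -0.3, 0, 0, 1], [0, 0, 0, -0.3, 0, 0, 1], [0, 0, 0, -0.2, 0, 0, 1]],
  ],
)

```text
time: 18.72
tool_pos: [0.5726, -0.1094, 0.1199]
tool_rot: [0.23, 3.133, -0.0]
force: [-1.0, -0.1, -3.6]
opening: 0.0231
```

>>> jog_arm(
  increments=[
    [[0, 0, 0, -0.1, 0, 0, 1], [0, 0, 0, -0.1, 0, 0, 1], [0, 0, 0, -0.1, 0, 0, 1], [0, 0, 0, -0.1, 0, 0, 1]],
  ],
)

```text
time: 19.05
tool_pos: [0.576, -0.1099, 0.1197]
tool_rot: [-0.23, -3.133, -0.0]
force: [-2.1, -1.3, -3.3]
opening: 0.0236
```

>>> jog_arm(
  increments=[
    [[0, 0, 0, -0.1, 0, 0, 1], [0, 0, 0, -0.1, 0, 0, 1], [0, 0, 0, -0.1, 0, 0, 1], [0, 0, 0, -0.1, 0, 0, 1]],
  ],
)

```text
time: 19.38
tool_pos: [0.5801, -0.1105, 0.1199]
tool_rot: [-0.23, -3.133, -0.0]
force: [-0.7, 1.1, -4.4]
opening: 0.0235
```

```bash
python3 - <<'E'
from h import *
bx()
E
```

```text
t 19.38 box x -97.6 y 0.1 z 119.9 tip x 47.4 Fpush 0.82 Flat 0.95 Fz -4.4 yaw turn [ 0. -0.  0.]
```

Through the flap and sliding freely. The buffer gives 1.5 N/mm, so I take 6 mm steps (at most 9 N rise) until it butts.

>>> jog_arm(
  increments=[
    [[0, 0, 0, -0.1, 0, 0, 1], [0, 0, 0, -0.1, 0, 0, 1], [0, 0, 0, -0.1, 0, 0, 1], [0, 0, 0, -0.1, 0, 0, 1], [0, 0, 0, -0.1, 0, 0, 1], [0, 0, 0, -0.1, 0, 0, 1]],
  ],
)

```text
time: 19.88
tool_pos: [0.5861, -0.1114, 0.1199]
tool_rot: [0.23, 3.133, -0.0]
force: [-1.7, -0.3, -3.9]
opening: 0.0236
```

>>> jog_arm(
  increments=[
    [[0, 0, 0, -0.1, 0, 0, 1], [0, 0, 0, -0.1, 0, 0, 1], [0, 0, 0, -0.1, 0, 0, 1], [0, 0, 0, -0.1, 0, 0, 1], [0, 0, 0, -0.1, 0, 0, 1], [0, 0, 0, -0.1, 0, 0, 1]],
  ],
)

```text
time: 20.38
tool_pos: [0.592, -0.1123, 0.1199]
tool_rot: [-0.23, -3.133, 0.0]
force: [-1.0, 0.1, -4.1]
opening: 0.0233
```

>>> jog_arm(
  increments=[
    [[0, 0, 0, -0.1, 0, 0, 1], [0, 0, 0, -0.1, 0, 0, 1], [0, 0, 0, -0.1, 0, 0, 1], [0, 0, 0, -0.1, 0, 0, 1], [0, 0, 0, -0.1, 0, 0, 1], [0, 0, 0, -0.1, 0, 0, 1]],
  ],
)

```text
time: 20.88
tool_pos: [0.5973, -0.1131, 0.1197]
tool_rot: [-0.23, -3.131, -0.0]
force: [-4.8, -0.0, -0.9]
opening: 0.0233
```

The force is rising at tip ≈ +65 mm: it has butted. Adding a little more.

>>> jog_arm(
  increments=[
    [[0, 0, 0, -0.1, 0, 0, 1], [0, 0, 0, -0.1, 0, 0, 1], [0, 0, 0, 0, 0, 0, 1]],
  ],
)

```text
time: 21.13
tool_pos: [0.5988, -0.1133, 0.1194]
tool_rot: [-0.23, -3.13, -0.001]
force: [-6.3, 0.1, -1.4]
opening: 0.0229
```

>>> jog_arm(
  increments=[
    [[0, 0, 0, -0.1, 0, 0, 1], [0, 0, 0, -0.05, 0, 0, 1], [0, 0, 0, 0, 0, 0, 1], [0, 0, 0, 0, 0, 0, 1], [0, 0, 0, 0, 0, 0, 1], [0, 0, 0, 0, 0, 0, 1], [0, 0, 0, 0, 0, 0, 1], [0, 0, 0, 0, 0, 0, 1]],
  ],
)

```text
time: 21.8
tool_pos: [0.5998, -0.1134, 0.1192]
tool_rot: [-0.23, -3.128, -0.001]
force: [-7.8, 1.6, -1.1]
opening: 0.0233
```

```bash
python3 - <<'E'
from h import *
bx()
E
```

```text
t 21.8 box x -77.7 y 0.2 z 119.2 tip x 67.3 Fpush 7.93 Flat 0.44 Fz -1.05 yaw turn [ 0.02 -0.27  0.01]
```

It held about 7.9 N against the butted blanks, rising at the buffer's rate. Drawing the stick straight out.

>>> jog_arm(
  increments=[
    [[0, 0, 0, 0, 0, 0, 1], [0, 0, 0, 0, 0, 0, 1], [0, 0, 0, 0.2, 0, 0, 1], [0, 0, 0, 0.4, 0, 0, 1], [0, 0, 0, 0.6, 0, 0, 1], [0, 0, 0, 1, 0, 0, 1], [0, 0, 0, 1, 0, 0, 1], [0, 0, 0, 1, 0, 0, 1], [0, 0, 0, 1, 0, 0, 1], [0, 0, 0, 1, 0, 0, 1], [0, 0, 0, 1, 0, 0, 1], [0, 0, 0, 1, 0, 0, 1], [0, 0, 0, 1, 0, 0, 1], [0, 0, 0, 1, 0, 0, 1], [0, 0, 0, 1.5, 0, 0, 1], [0, 0, 0, 1.5, 0, 0, 1], [0, 0, 0, 2, 0, 0, 1], [0, 0, 0, 2, 0, 0, 1], [0, 0, 0, 1.5, 0, 0, 1], [0, 0, 0, 0, 0, 0, 1]],
  ],
)

```text
time: 23.47
tool_pos: [0.4149, -0.0859, 0.1202]
tool_rot: [0.231, 3.132, -0.001]
force: [-0.9, -0.1, 0.0]
opening: 0.0234
```

```bash
python3 - <<'E'
from h import *
bx()
for n in ("side","top"):
    p,d=cams.camera(n)
    b=np.clip(p.astype(float)*2.2,0,255).astype(np.uint8)
    if n=='side': crop(b,235,160,130,100,6,'pics/side20.png')
    else: crop(b,300,170,60,80,7,'pics/top20.png')
E
```

```text
t 23.47 box x -264.6 y 0.4 z 120.2 tip x -119.6 Fpush 0.91 Flat -0.23 Fz 0.04 yaw turn [-0.01  0.06 -0.02]
```

View pics/side20.png

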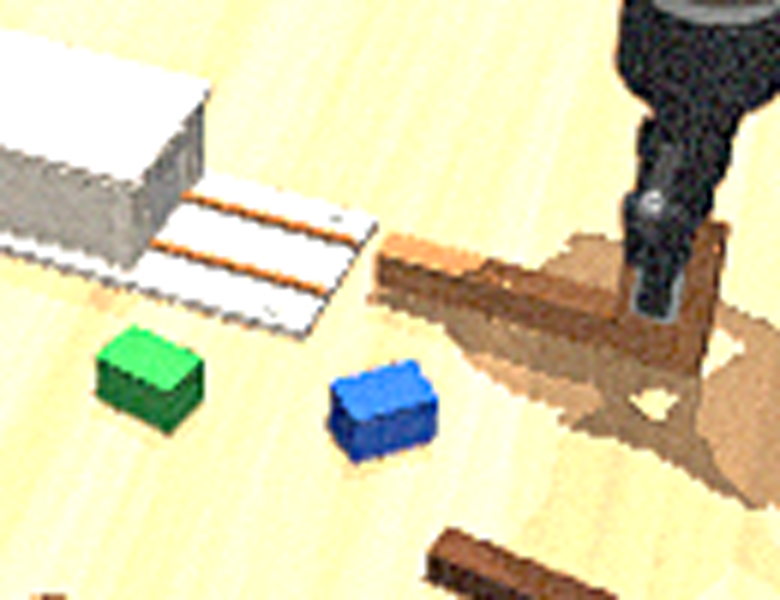

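View pics/top20.png

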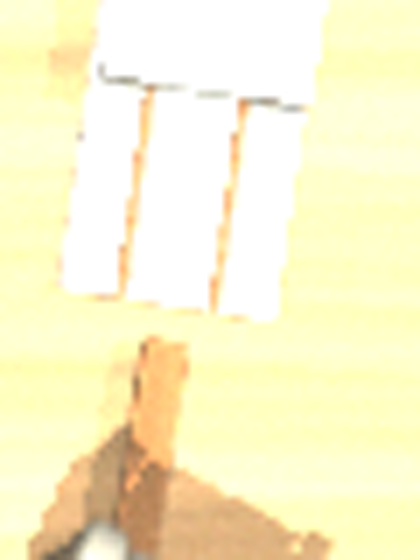

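Sill empty, blank inside, and the mouth looks as it did at the start. Lifting the stick and carrying it back.

>>> jog_arm(
  increments=[
    [[0, 0, 0, 0, 0, -2, 1], [0, 0, 0, 0, 0, -3, 1], [0, 0, 0, 0, 0, -3, 1], [0, 0, 0, 0, 0, 0, 1], [0, 0, 0, 0.14, 3, 0, 1], [0, 0, 0, 0.14, 3, 0, 1], [0, 0, 0, 0.14, 3, 0, 1], [0, 0, 0, 0.14, 3, 0, 1], [0, 0, 0, 0.14, 3, 0, 1], [0, 0, 0, 0.14, 3, 0, 1], [0, 0, 0, 0.14, 3, 0, 1], [0, 0, 0, 0.14, 3, 0, 1], [0, 0, 0, 0.14, 3, 0, 1], [0, 0, 0, 0.14, 3, 0, 1], [0, 0, 0, 0.14, 3, 0, 1], [0, 0, 0, 0.14, 3, 0, 1], [0, 0, -6.4, 0, 0, 0, 1], [0, 0, -6.4, 0, 0, 0, 1], [0, 0, -6.3, 0, 0, 0, 1], [0, 0, 0, 0, 0, 0, 1]],
  ],
)

```text
time: 25.23
tool_pos: [0.4533, 0.2731, 0.1999]
tool_rot: [-0.298, 3.126, 0.001]
force: [0.0, -0.1, -0.9]
opening: 0.0233
```

```bash
python3 - <<'E'
from h import *
plan((.446,.274,.110),10.7)
for n in ("side","top"):
    p,d=cams.camera(n)
    b=np.clip(p.astype(float)*2.2,0,255).astype(np.uint8)
    if n=='side': crop(b,200,160,160,150,4,'pics/side21.png')
    else: crop(b,160,130,190,140,4,'pics/top21.png')
E
```

```text
t 25.23 pos [0.4533 0.2731 0.1999] F [ 0.02 -0.15 -0.91] open 0.0233
turn deg [0.02 0.1  0.19] then shift cm (new axes) [0.7  0.22 8.99] norm 9.0
```

View pics/side21.png

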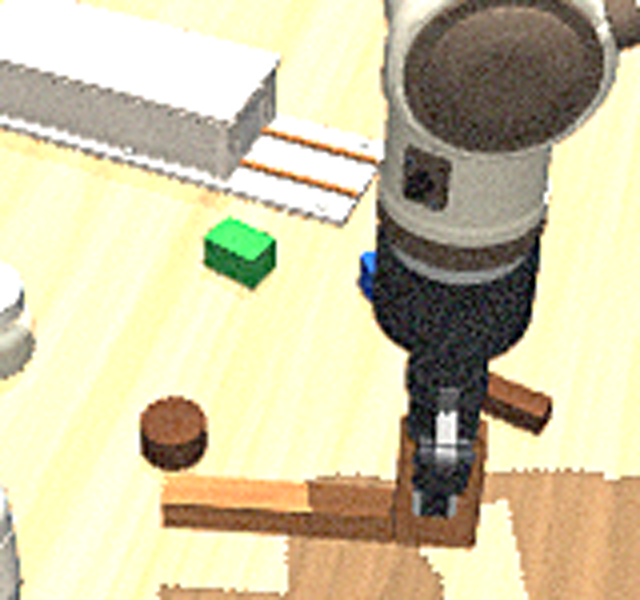

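View pics/top21.png

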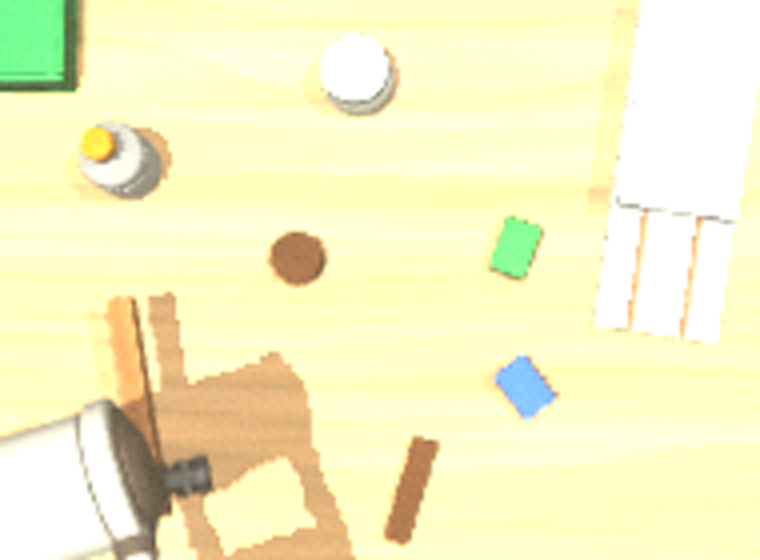

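Everything else is in place and the stick is over its old spot. Lowering it.

>>> jog_arm(
  increments=[
    [[0, 0, 0, 0.35, 0.1, 2.0, 1], [0, 0, 0, 0.35, 0.1, 2.5, 1], [0, 0, 0, 0, 0, 2.5, 1], [0, 0, 0, 0, 0, 1.7, 1], [0, 0, 0, 0, 0, 0.2, 1], [0, 0, 0, 0, 0, 0, 1], [0, 0, 0, 0, 0, 0, 1], [0, 0, 0, 0, 0, 0, 1]],
  ],
)

```text
time: 26.0
tool_pos: [0.4463, 0.2733, 0.1125]
tool_rot: [-0.291, 3.125, 0.001]
force: [0.1, 0.1, -1.0]
opening: 0.0235
```

>>> jog_arm(
  increments=[
    [[0, 0, 0, 0, 0, 0.15, 1], [0, 0, 0, 0, 0, 0, 1], [0, 0, 0, 0, 0, 0, 1]],
  ],
)

```text
time: 26.25
tool_pos: [0.4453, 0.273, 0.1099]
tool_rot: [-0.292, 3.127, 0.0]
force: [0.3, -0.2, -0.9]
opening: 0.0237
```

>>> jog_arm(
  increments=[
    [[0, 0, 0, 0, 0, 0.1, 1], [0, 0, 0, 0, 0, 0.1, 1], [0, 0, 0, 0, 0, 0, 1], [0, 0, 0, 0, 0, 0, 1]],
  ],
)

```text
time: 26.58
tool_pos: [0.445, 0.2729, 0.1073]
tool_rot: [0.293, -3.128, 0.0]
force: [-0.8, 0.9, -1.3]
opening: 0.0233
```

```bash
python3 - <<'E'
from h import *
plan((.446,.273,.1068),10.7)
p,d=cams.camera('side')
b=np.clip(p.astype(float)*2,0,255).astype(np.uint8)
crop(b,230,270,110,70,7,'pics/side22.png')
E
```

```text
t 26.58 pos [0.445  0.2729 0.1073] F [-0.76  0.94 -1.31] open 0.0233
turn deg [-0.   -0.01 -0.  ] then shift cm (new axes) [-0.1  -0.01  0.05] norm 0.1
```

View pics/side22.png

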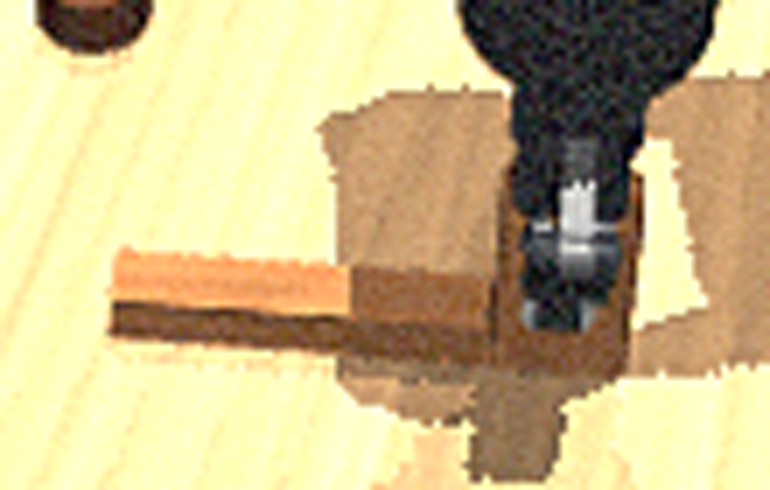

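>>> jog_arm(
  increments=[
    [[0, 0, 0, 0, 0, 0.1, 1], [0, 0, 0, 0, 0, 0, 1], [0, 0, 0, 0, 0, 0, 1]],
  ],
)

```text
time: 26.88
tool_pos: [0.4453, 0.273, 0.1068]
tool_rot: [-0.293, 3.127, 0.0]
force: [-1.4, -1.0, 2.8]
opening: 0.0233
```

Table contact. Opening, then rising straight up.

>>> jog_arm(
  increments=[
    [[0, 0, 0, 0, 0, 0, 0.4], [0, 0, 0, 0, 0, 0, 0], [0, 0, 0, 0, 0, 0, -0.5], [0, 0, 0, 0, 0, 0, -1], [0, 0, 0, 0, 0, 0, -1], [0, 0, 0, 0, 0, 0, -1], [0, 0, 0, 0, 0, 0, -1], [0, 0, 0, 0, 0, -1, -1], [0, 0, 0, 0, 0, -2.5, -1], [0, 0, 0, 0, 0, -3.5, -1], [0, 0, 0, 0, 0, -3.5, -1], [0, 0, 0, 0, 0, -3.5, -1], [0, 0, 0, 3.5, 0, 0, -1], [0, 0, 0, 3.5, 0, 0, -1], [0, 0, 0, 0, 0, 0, -1], [0, 0, 0, 0, 0, 0, -1]],
  ],
)

```text
time: 28.22
tool_pos: [0.3747, 0.2597, 0.2465]
tool_rot: [0.294, -3.128, 0.0]
force: [1.3, -0.1, 0.8]
opening: 0.0853
```

```bash
python3 - <<'E'
from h import *
o=ctrl.observe(); print(o['time'],o['tool_pos'],o['opening'],o['force'])
for n in ("side","top"):
    p,d=cams.camera(n)
    cv2.imwrite(f'pics/{n}23.png',np.clip(p[...,::-1].astype(float)*1.5,0,255).astype(np.uint8))
    b=np.clip(p.astype(float)*1.5,0,255).astype(np.uint8)
    if n=='side':
        a=np.clip(np.load('side0_p.npy').astype(float)*1.5,0,255).astype(np.uint8)
        crop(np.hstack([a[150:210,225:290],b[150:210,225:290]]),0,0,130,60,6,'pics/flapcmp.png')
E
```

```text
28.2167 [0.3746612  0.25974025 0.24654961] 0.08528461362513284 [ 1.28958738 -0.13994075  0.84198482]
```

View pics/side23.png

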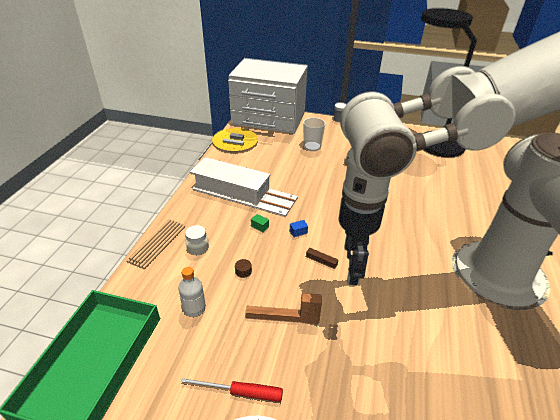

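View pics/top23.png

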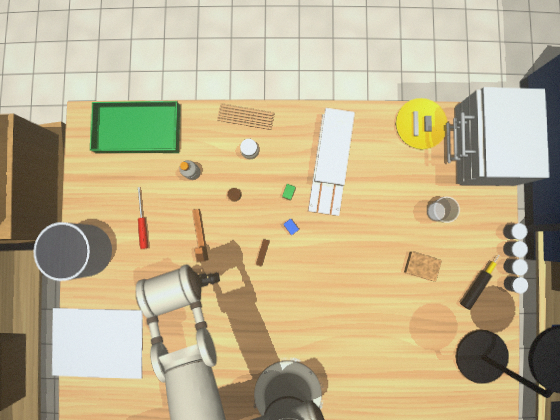

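View pics/flapcmp.png

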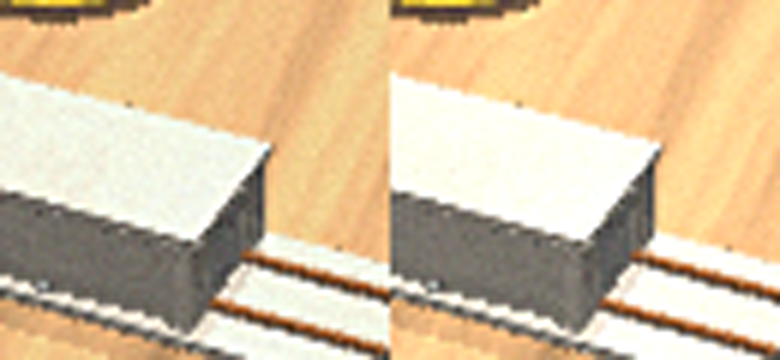

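The final views show the sill empty and the mouth just as at the start, with the flap shut. The stick stands at its old place (top (201,235)), the bystanders are unmoved and the gripper is clear and open. Handing in.

```bash
python3 - <<'E'
from cell import ctrl
print(ctrl.job_done())
E
```

```text
the job is handed in; nothing more can be done
None
```

I loaded the brown blank into the stock box, and the job was handed in at about 28 s with no check failing. I laid the blank between the guide strips and let go. Then I pushed it through the flap with the stick until it butted at tip ≈ +65 mm past the mouth.

- **Press force:** I held about 7.9 N for roughly half a second. The highest reading during the push was 7.9 N, though force was only read at the end of each move call.
- **Last checks:** The sill is empty, the mouth looks the same as at the start (flap shut), and the stick stands back at its original place, released. The other objects appear unmoved and the gripper is open and clear.
- **Not confirmed directly:** The blank's final position inside the tunnel was only felt through the force. The flap being shut was only judged by comparing side-view pictures.
- **Camera disagreement:** The side camera was consistently about 1.5 pixels off from the robot and the top camera, so I used the top camera for positions.

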